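# Make the flameworking bench ready to light

## Robot

A 6-joint arm with a two-finger parallel gripper is mounted at the origin on the work surface. World frame = base frame: x ahead of the robot, y to its left, z up, the work surface at z = 0. Lengths are in m, angles in rad, forces in N, time in s.
With the tool pointing down it reaches from about 0.325 to 0.9 m from the base axis. Payload 6.1 kg.
Tool frame: the origin (TCP) lies midway between the tips of the shut fingers; the grasp point (between the pads) lies 19 mm behind it (robot.hold_point_z is the distance from the TCP to the grasp point, in m); z points along the fingers, x is the direction in which the jaws open and shut, and the axes are right-handed (so a half turn about z gives the same grasp; the last joint's range is limited). The gripper opens to 85 mm and grips with 20 to 120 N. Pads are 22 mm wide; open, the fingers measure 114 mm over their backs; the gripper's body (76 mm by 85 mm) begins 54 mm behind the grasp point. The pads swing forward as they close: fully open they stand 13 mm farther back than shut.
Start: joints at [-1.328, 0.22, 1.526, -0, 1.395, -0.126], TCP at [0.225, -0.583, 0.231] pointing down, gripper open.
Joint ranges: [-2.98, 2.98], [-0.91, 2.08], [0.09, 2.57], [-1.24, 4.39], [0.2, 2.65], [-2.68, 2.68]. Speed limits (rad/s): [2.57, 2.57, 3.01, 3.14, 3.14, 3.14].

## Interface

Orientations are given as a 3x3 rotation matrix whose columns are the frame's x, y, z axes.
In Python, from station import read_state, vision, job, robot gives the robot as it stands.
- The arm moves only by the tool arm_command, never from a script. Its argument "rows" is a list that holds one entry, the list of rows, each a list of 6 numbers: the shift along the tool's x, y, z in cm, then the turn, a rotation vector about the tool's x, y, z in degrees. A call has 1 to 5 rows; each row shifts and turns the pose as measured when the row begins, along the tool's axes as they then stand; what a row does not reach is not made up. A row lasts 1/10 s, in which the tool goes at most 50 mm and 8.59 degrees, less where a joint would pass 70% of its speed; a pose out of reach is approached as far as the arm can. A call with a gripper value outside its range is refused whole. "hand" is the opening, from 0 (shut) to 1 (fully open), set as the call begins (left out, the last holds). The fingers move at their own pace and stop on an object; "squeeze" is the grip in N (left out, the last holds). Time passes only in rows, so rows that do not move let the fingers close. It gives the time, the measured TCP pose, the force and the opening at its end, in the units of the state.
- read_state(): the state, without advancing time (a new reading comes with each control period).
- vision.camera(name): name is "side" or "top" or "wrist"; returns a dict with "img" (400x640x3 uint8, red, green, blue), "range_z" (400x640 float32, m along the optical axis (not along the pixel's ray), 0 where there is no reading), "fx", "fy", "cx", "cy" (pixels), "k1" (the pictures are not rectified: a ray, as slopes to the right and down, at radius r is drawn at 1 + k1 r^2 times it, then the intrinsics apply), "position" and "rotation" of the camera in the world. Camera axes: x right, y up, looking along -z (the intrinsics and any distortion apply to the point x, -y, -z); pixel columns grow to the right and rows downward; lengths in m; the calibration is good to about 2 mm. A picture is of the moment at which its call begins.
- job.job_done(): hands the job in, once; it reports no verdict.
The state is a dict: "t": time; "joints": joint angles; "dq": joint speeds; "joint_torque": joint torques, N m; "ee_pos": TCP position; "tool_rot": TCP orientation; "force": force on the tool from outside, world axes, zero at the start; "ft_torque": the same for the moment, N m; "gripper_width": finger opening in m.
Only numpy, scipy, OpenCV 4.12 (cv2) and the standard library are available. Lean on these libraries where they do the work, as an engineer would, in place of code of your own. Each camera call takes 0.05 s, during which the arm holds its last target.

## Task

Get the torch bench ready to light: put on every open bead jar its own lid, fully seated, and push the graphite marver block square and flush into its steel corner stop, long side against the long wall. Only when all that is done, aim the bench torch: swing it in line with its base plate, nose over the white line, and tilt its nose up to 30 degrees. Leave the bottle, the pot and the hand tool alone. A lid whose jar is not out is not needed.

Things in the scene. Friction and masses are not known exactly. Their poses are not given: they have to be found in the camera images.
- jar_wide: Open white ceramic bead jar standing on the bench: round, 70 mm across outside, 62 mm inside, 60 mm tall, wall 4 mm, a few beads on its floor. It may be absent. Origin: centre of its underside; z up to the mouth.
- jar_narrow: Open white ceramic bead jar standing on the bench: round, 50 mm across outside, 42 mm inside, 60 mm tall, wall 4 mm, a few beads on its floor. It may be absent. Origin: centre of its underside; z up to the mouth.
- jar_square: Open white ceramic bead jar standing on the bench: square, 58 x 58 mm outside, 50 x 50 mm inside, sides along its x and y, 60 mm tall, wall 4 mm, a few beads on its floor. It may be absent. Origin: centre of its underside; z up to the mouth.
- jar_oblong: Open white ceramic bead jar standing on the bench: oblong, 76 (its x) x 46 (its y) mm outside, 68 x 38 mm inside, 60 mm tall, wall 4 mm, a few beads on its floor. It may be absent. Origin: centre of its underside; z up to the mouth.
- lid_wide: Wooden lid for the wide jar, lying on the bench plug down, knob up: round, plate 72 mm across, plug 57 mm across, round knob 20 mm across. From below: plug 8 mm, plate 6 mm, knob 28 mm tall. Origin: centre of the plug's underside; z up through the knob. Seated (plate on the rim, plug inside) its origin is 52 mm above the jar's. Not needed if its jar is absent.
- lid_narrow: Wooden lid for the narrow jar, lying on the bench plug down, knob up: round, plate 52 mm across, plug 37 mm across, round knob 20 mm across. From below: plug 8 mm, plate 6 mm, knob 28 mm tall. Origin: centre of the plug's underside; z up through the knob. Seated (plate on the rim, plug inside) its origin is 52 mm above the jar's. Not needed if its jar is absent.
- lid_square: Wooden lid for the square jar, lying on the bench plug down, knob up: square, plate 60 x 60 mm, plug 45 x 45 mm, bar knob 30 mm (its x) x 18 mm (its y). From below: plug 8 mm, plate 6 mm, knob 28 mm tall. Origin: centre of the plug's underside; z up through the knob. Seated (plate on the rim, plug inside) its origin is 52 mm above the jar's. Not needed if its jar is absent.
- lid_oblong: Wooden lid for the oblong jar, lying on the bench plug down, knob up: oblong, plate 78 (its x) x 48 (its y) mm, plug 63 x 33 mm, bar knob 30 mm (its x) x 18 mm (its y). From below: plug 8 mm, plate 6 mm, knob 28 mm tall. Origin: centre of the plug's underside; z up through the knob. Seated (plate on the rim, plug inside) its origin is 52 mm above the jar's. Not needed if its jar is absent.
- marver: Black graphite marver block, 60 (its x) x 100 (its y) x 20 mm tall, loose on the bench, 0.3 kg. Origin: centre of its underside.
- stop_corner (a point): Inner corner, at bench level, of the fixed L-shaped dark steel stop (14 mm tall, 12 mm thick). In its frame the long wall's face is x = 0 (wall at x > 0, y from -12 to 160 mm), the short wall's face is y = 0 (wall at y < 0, x from -110 to 0 mm). Home, the block's 100 mm side is against the long wall, its 60 mm end against the short: block origin at x -30, y 50 mm.
- torch_base: Green base plate of the bench torch, fixed to the bench, 160 (its x) x 90 x 14 mm, with a white line on its front half along its x axis. Origin: centre of its underside.
- torch_pivot (a point): Point on the torch barrel's axis at its tilt pivot, 116 mm above the bench on the swivel axis, between two upright steel fork plates (26 mm wide, 44 mm over both, rising to 13 mm above the pivot). x axis: along the barrel to its brass nose, z: up from the barrel, square to it.
- torch_grip (a point): Point on the barrel's axis 70 mm from the pivot towards the brass nose; here the barrel is a bare steel tube 24 mm across (from 13 to 98 mm from the pivot), handy to grip from above or to push. Same axes as the pivot point.
- torch_swivel (a joint): Swivel of the torch about the vertical through the base's centre, rad: 0 when the barrel lies along the base plate's x axis (nose over the white line), positive counter-clockwise from above; range -1.2 to 1.2; stiff (0.3 N m), stays where it is left.
- torch_tilt (a joint): Tilt of the barrel, rad: 0 level, positive nose up; range -0.45 to 1.1; stiff (0.3 N m), stays where it is left.
- bottle: Glass bottle, 60 mm across, 150 mm tall, a bystander. Origin: centre of its underside.
- pot: Small open steel pot, 90 mm across, 60 mm tall, a bystander. Origin: centre of its underside.
- paddle: Hand tool like a spatula, 200 mm long, lying on the bench on the robot's side of the torch, a bystander. Origin: on its underside.
There are look-alikes about, which are no part of the job. What is shaped like the torch_base but blue is not meant.

How it is judged:
By the outcome, as a careful person would: the job done as asked, in the order asked, and still so for the second after the job is handed in, with the robot touching nothing.
Of jar_wide, jar_narrow, jar_square, jar_oblong only 3 to 4 are there at a start; the rules pass over those that are not, and their reading is None.
At some moment in a run one of marver, jar_wide, jar_narrow, jar_square, jar_oblong may be knocked a few centimetres aside while the robot is not near it.
It also fails if it takes over 208 s, if anything falls off the work surface, if the arm or the gripper's body presses on something with over 40 N, if the wrist force passes 120 N, or if a joint passes its speed limit or range.

## Working session

There is one attempt and no reset: what is moved stays moved. The work goes in short steps, Python scripts to look and compute and a tool call to move; the robot and the scene stay as the last step left them, time stands still between calls to the robot, and variables do not carry over. Pictures are saved under pics/ and viewed, and the job is handed in when it is done.

Besides the shell and the picture viewer there is one more tool, called after "Call:" as a command line: name --argument value ..., lists and objects as JSON in quotes. arm_command: Moves the arm, as the interface text tells. Its arguments: {"type":"object","properties":{"rows":{"type":"array","items":{"type":"array","items":{"type":"array","items":{"type":"number"}}}},"hand":{"type":"number"},"squeeze":{"type":"number"}},"required":["rows"]}

```bash
ls -la; mkdir -p pics
python3 - <<'E'
from station import read_state, vision, job, robot
import cv2
s=read_state(); print(s)
print([a for a in dir(robot) if a[0]!='_'])
for n in ["side","top","wrist"]:
    c=vision.camera(n)
    cv2.imwrite(f"pics/a_{n}.png",c["img"][:,:,::-1])
    print(n,{k:v for k,v in c.items() if k not in("img","range_z")})
E
```

```text
total 12
drwxr-xr-x  3 agent agent 4096 Dec  7 14:17 .
drwxr-xr-x 23 root  root  4096 Dec  7 14:17 ..
drwxr-xr-x  2 agent agent 4096 Dec  7 14:17 pics
{'t': 0.0, 'joints': array([-1.32808164e+00,  2.21188862e-01,  1.52763692e+00,  3.66812968e-05,
        1.39471525e+00, -1.26055958e-01]), 'dq': array([-0.0006272 , -0.00053607,  0.00237913, -0.00135841, -0.00069131,
        0.00127062]), 'joint_torque': array([ 3.06628217e-04, -4.96893311e+01, -3.89392912e+01, -5.01585248e-05,
        1.11116795e-02, -1.28027014e-05]), 'ee_pos': array([ 0.22517699, -0.58236495,  0.23020868]), 'tool_rot': array([[ 3.60462557e-01, -9.32773583e-01, -4.33215712e-04],
       [-9.32771690e-01, -3.60462708e-01,  1.89995214e-03],
       [-1.92838327e-03, -2.80770255e-04, -9.99998101e-01]]), 'force': array([-0.36630756,  0.57058265,  0.15947161]), 'ft_torque': array([-0.01565184, -0.00955706,  0.0078782 ]), 'gripper_width': 0.08556631222515142}
['PlanningError', 'hold_point_z']
side {'fx': 404.3181465468759, 'fy': 404.3181465468759, 'cx': 314.53881514703556, 'cy': 199.72605867394506, 'k1': 0.023454214274702203
[... 255 characters left out ...]
7.9546403915853, 'cx': 313.05140184151986, 'cy': 199.65464445878126, 'k1': -0.08577117247346934, 'position': array([0.25219033, 0.07069485, 1.60399671]), 'rotation': array([[-0.10266701,  0.97380355, -0.20289438],
       [-0.99470219, -0.10157338,  0.01582391],
       [-0.00519929,  0.20344408,  0.97907276]])}
wrist {'fx': 292.0224699609169, 'fy': 292.0224699609169, 'cx': 315.4086732589414, 'cy': 203.4513138746381, 'k1': -0.03852569861818472, 'position': array([ 0.30282893, -0.55237052,  0.37184258]), 'rotation': array([[ 3.61080564e-01,  8.82076839e-01,  3.02590940e-01],
       [-9.32534391e-01,  3.41772579e-01,  1.16495121e-01],
       [-6.59638189e-04, -3.24240582e-01,  9.45974424e-01]])}
```

View pics/a_top.png

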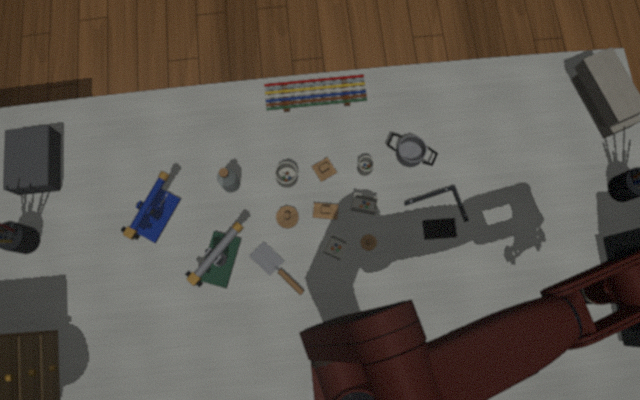

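View pics/a_side.png

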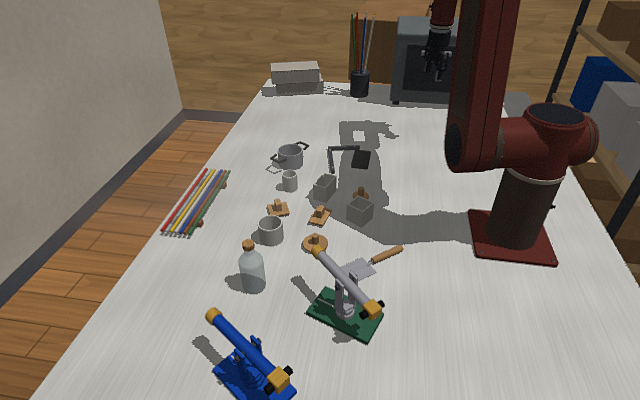

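View pics/a_wrist.png

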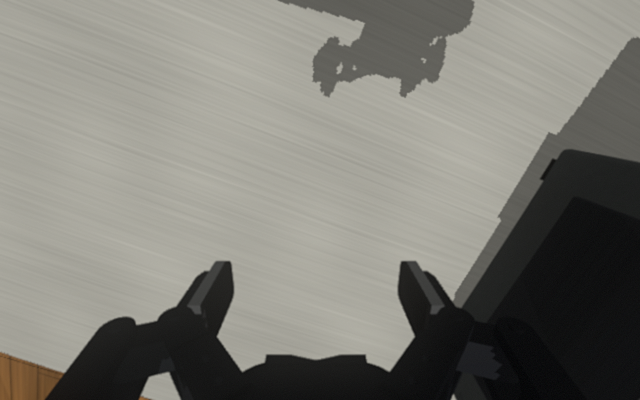

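The top view shows four jars: wide (287,172), narrow (365,162), and two angular ones in the shadow at (364,202) and (334,245). The lids are at (287,215), (324,168), (324,210) and (368,242). The marver is at (440,229), its stop corner near (455,187), and the green torch at (215,258). Next I'll measure them.

```bash
cat > h.py <<'E'
import numpy as np, cv2
from station import read_state, vision, job, robot
def K(c): return np.array([[c['fx'],0,c['cx']],[0,c['fy'],c['cy']],[0,0,1.]])
def D(c): return np.array([c['k1'],0,0,0.])
# model: distorted = und*(1+k1 r^2): same as OpenCV
def rays(c,uv):
    uv=np.asarray(uv,float).reshape(-1,1,2)
    p=cv2.undistortPointsIter(uv,K(c),D(c),None,None,(3,50,1e-10)).reshape(-1,2)
    d=np.c_[p[:,0],-p[:,1],-np.ones(len(p))]
    return d@c['rotation'].T
def onplane(c,uv,z):
    d=rays(c,uv); return c['position']+d*((z-c['position'][2])/d[:,2])[:,None]
def cloud(c):
    h,w=c['range_z'].shape
    u,v=np.meshgrid(np.arange(w),np.arange(h))
    d=rays(c,np.c_[u.ravel(),v.ravel()])
    P=c['position']+d*c['range_z'].ravel()[:,None].astype(float)
    P=P.reshape(h,w,3); P[c['range_z']<=0]=np.nan
    return P
def proj(c,P):
    q=(np.asarray(P,float).reshape(-1,3)-c['position'])@c['rotation']
    q=np.c_[q[:,0],-q[:,1],-q[:,2]]
    return cv2.projectPoints(q.reshape(-1,1,3),np.zeros(3),np.zeros(3),K(c),D(c))[0].reshape(-1,2)
def zoom(c,box,f,name):
    x0,y0,x1,y1=box
    im=c['img'][y0:y1,x0:x1,::-1].astype(float); im=np.clip(im*1.6,0,255).astype(np.uint8)
    cv2.imwrite(name,cv2.resize(im,None,fx=f,fy=f,interpolation=cv2.INTER_CUBIC))
E
python3 - <<'E'
from h import *
c=vision.camera('top'); np.savez('top0.npz',**c)
zoom(c,(180,120,480,310),2.6,'pics/b_top.png')
P=cloud(c)
for n,uv in dict(bench=(260,130),wide=(287,172),narrow=(365,162),j3=(364,202),j4=(334,245),lw=(287,215),ls=(324,168),lo=(324,210),ln=(368,242),marv=(440,229),c=(453,187)).items():
    print(n,P[uv[1],uv[0]].round(4))
# height map
z=P[...,2]; im=np.clip(np.nan_to_num(z)*1000*2,0,255).astype(np.uint8)
cv2.imwrite('pics/b_h.png',cv2.resize(cv2.applyColorMap(im,cv2.COLORMAP_JET)[120:310,180:480],None,fx=2.6,fy=2.6,interpolation=cv2.INTER_NEAREST))
c=vision.camera('side'); zoom(c,(200,130,440,350),3,'pics/b_side.png')
E
```

```text
bench [ 0.8345  0.1934 -0.0027]
wide [0.678  0.1179 0.0193]
narrow [ 0.69   -0.1339  0.0009]
j3 [ 0.5574 -0.1129  0.0152]
j4 [ 0.4345 -0.0051  0.0015]
lw [0.538  0.1301 0.033 ]
ls [0.6726 0.0011 0.0425]
lo [0.5398 0.0154 0.0439]
ln [ 0.4283 -0.1069  0.041 ]
marv [ 0.447  -0.3365  0.0212]
c [ 0.577  -0.4009  0.0111]
```

View pics/b_top.png

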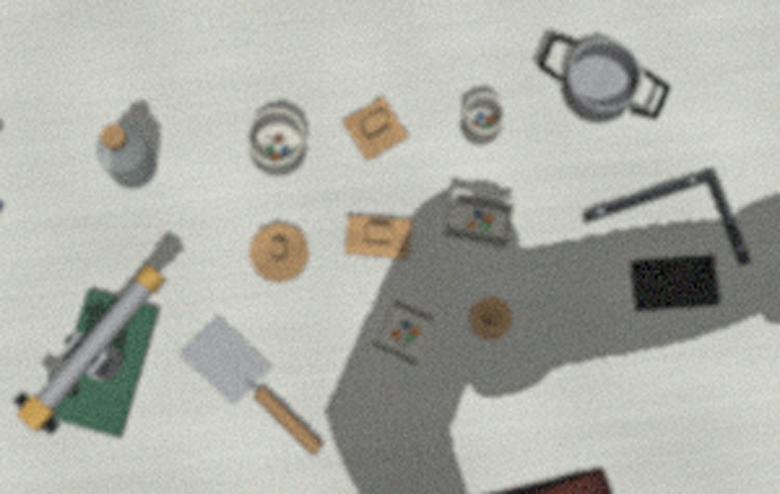

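View pics/b_h.png

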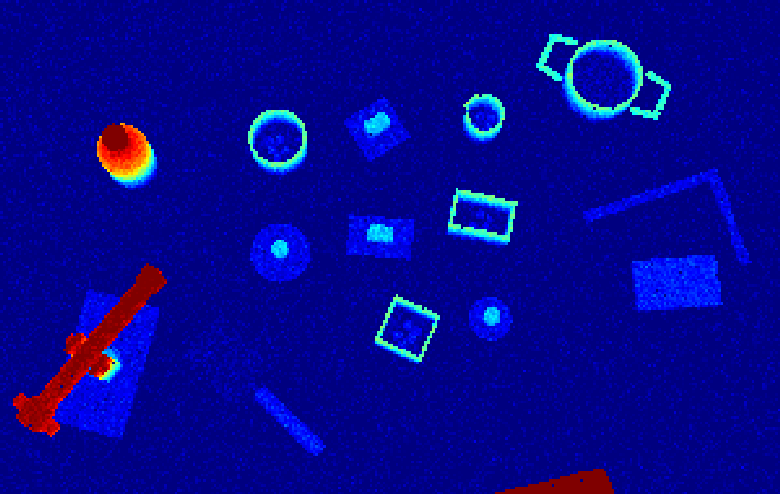

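View pics/b_side.png

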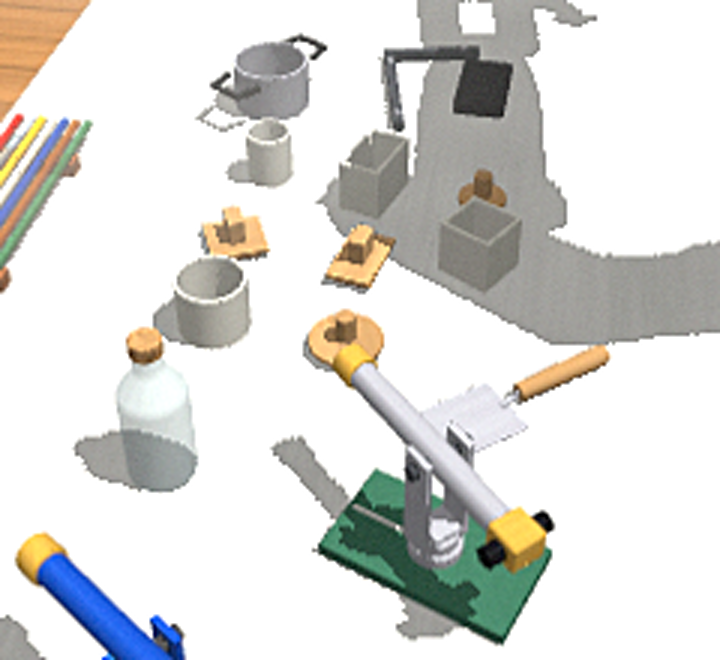

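```bash
cat > meas.py <<'E'
from h import *
def avg(name,n=3):
    cs=[vision.camera(name) for _ in range(n)]
    c=cs[-1]; r=np.stack([k['range_z'] for k in cs]).astype(float); r[r<=0]=np.nan
    c['range_z']=np.nan_to_num(np.nanmedian(r,0)).astype(np.float32)
    return c
def region(c,P,xy,rad,z0,z1,zc):
    m=(np.hypot(P[...,0]-xy[0],P[...,1]-xy[1])<rad)&(P[...,2]>z0)&(P[...,2]<z1)
    v,u=np.nonzero(m)
    return onplane(c,np.c_[u,v],zc)[:,:2]
def rect(Q):
    (a,b),(w,h),t=cv2.minAreaRect((Q*1000).astype(np.float32))
    if w<h: w,h,t=h,w,t+90
    return np.array([a,b]).round(1),(round(w,1),round(h,1)),round((t+90)%180-90,1)  # long axis angle deg
def circ(Q):
    # robust: convex hull circle fit
    h=cv2.convexHull((Q*1000).astype(np.float32)).reshape(-1,2)
    A=np.c_[2*h,np.ones(len(h))]; s=np.linalg.lstsq(A,(h**2).sum(1),rcond=None)[0]
    return s[:2].round(1),round(2*np.sqrt(s[2]+s[0]**2+s[1]**2),1)
E
python3 - <<'E'
from meas import *
c=avg('top'); P=cloud(c)
# depth bias on bench
m=(abs(P[...,0]-.6)<.1)&(abs(P[...,1]-.06)<.03)&(P[...,2]<.004); print('bench z',np.median(P[...,2][m]),P[...,2][m].std())
for n,xy,k in [('wide',(.678,.118),'c'),('narrow',(.69,-.134),'c'),('oblong',(.557,-.113),'r'),('square',(.4345,-.005),'r')]:
    Q=region(c,P,xy,.06,.052,.07,.06); print('jar',n,len(Q),circ(Q) if k=='c' else rect(Q))
for n,xy,k in [('wide',(.538,.130),'c'),('narrow',(.428,-.107),'c'),('oblong',(.54,.0154),'r'),('square',(.6726,.001),'r')]:
    Q=region(c,P,xy,.055,.009,.022,.014); print('lid',n,len(Q),circ(Q) if k=='c' else rect(Q))
    Q=region(c,P,xy,.055,.035,.05,.042); print('   knob',len(Q),Q.mean(0)*1000,rect(Q))
Q=region(c,P,(.447,-.3365),.09,.0155,.03,.02);print('marver',rect(Q))
E
```

```text
bench z -0.0007896114442471625 0.002311221890317671
jar wide 107 (array([666.7, 119.8]), np.float64(69.3))
jar narrow 67 (array([ 670. , -127.5]), np.float64(48.6))
jar oblong 119 (array([ 549.2, -110.9]), (73.1, 47.4), 70.8)
jar square 109 (array([425.8,  -8.7]), (58.6, 58.2), -31.1)
lid wide 358 (array([536.3, 131.1]), np.float64(69.9))
   knob 33 [536.47999284 130.39160281] (array([536.4, 129.8]), (17.6, 17.4), 39.0)
lid narrow 178 (array([ 431.7, -109.7]), np.float64(50.5))
   knob 33 [ 432.10612211 -109.2091129 ] (array([ 431.1, -108.7]), (18.4, 15.2), -7.0)
lid oblong 304 (array([543.4,   9.5]), (77.7, 48.0), 79.2)
   knob 57 [543.29972047  10.05704451] (array([543.7,   9.9]), (28.9, 17.8), 76.8)
lid square 270 (array([677.5,  -0.7]), (60.2, 60.1), 25.7)
   knob 56 [ 6.76535055e+02 -5.40659657e-01] (array([ 6.771e+02, -5.000e-01]), (29.8, 18.6), -61.4)
marver (array([ 450.3, -336.9]), (101.0, 60.7), 88.1)
```

```bash
cat > plan.py <<'E'
import sys
from h import *
from scipy.spatial.transform import Rotation as R
def down(yaw):
    c,s=np.cos(yaw),np.sin(yaw)
    return np.array([[c,s,0],[s,-c,0],[0,0,-1.]])
def plan(pos,yawdeg=None,Rt=None,vmax=4.5,wmax=8.0,mod180=False,start=None):
    """pos in m; prints rows"""
    s=read_state()
    p0,R0=(np.array(s['ee_pos']),np.array(s['tool_rot'])) if start is None else start
    if Rt is None:
        y0=np.degrees(np.arctan2(R0[1,0],R0[0,0]))
        if yawdeg is None: yawdeg=y0
        if mod180: yawdeg=y0+((yawdeg-y0+90)%180-90)
        Rt=down(np.radians(yawdeg))
    w=R.from_matrix(Rt@R0.T).as_rotvec(); d=np.array(pos)-p0
    n=max(1,int(np.ceil(max(np.linalg.norm(d)*100/vmax,np.degrees(np.linalg.norm(w))/wmax))))
    rows=[]
    for i in range(n):
        Ra=R.from_rotvec(w*i/n).as_matrix()@R0
        dl=Ra.T@(d/n)*100; wl=np.degrees(Ra.T@(w/n))
        rows.append([float(round(x,2)) for x in dl]+[float(round(x,1)) for x in wl])
    for i in range(0,n,5): print(str(rows[i:i+5]).replace(' ',''))
    return np.array(pos),Rt
if __name__=='__main__':
    a=[float(x) for x in sys.argv[1:]]
    plan(np.array(a[:3])/1000,a[3] if len(a)>3 else None,vmax=a[4] if len(a)>4 else 4.5)
E
python3 plan.py 432 -109 130 -69
python3 - <<'E'
from meas import *
c=avg('top'); P=cloud(c)
m=(P[...,2]>.1)&(P[...,0]<.68)&(P[...,1]>.1)&(P[...,1]<.4)
v,u=np.nonzero(m)
Q=P[m]; print(Q[np.argmax(Q[:,0])],Q[np.argmin(Q[:,0])],Q[:,2].max())
m2=(P[...,2]>.04)&(P[...,0]>.62)&(P[...,1]>.2)&(P[...,1]<.3);print('bottle',P[m2].mean(0))
E
```

```text
[[-3.06,-3.03,0.84,-0.0,0.0,0.0],[-3.06,-3.03,0.84,-0.0,0.0,0.0],[-3.06,-3.03,0.84,-0.0,0.0,0.0],[-3.06,-3.03,0.84,-0.0,0.0,0.0],[-3.06,-3.03,0.84,-0.0,0.0,0.0]]
[[-3.07,-3.03,0.84,-0.0,0.0,0.0],[-3.07,-3.03,0.84,-0.0,0.0,0.0],[-3.07,-3.03,0.84,-0.0,0.0,0.0],[-3.07,-3.03,0.84,-0.0,0.0,0.0],[-3.07,-3.03,0.84,-0.0,0.0,0.0]]
[[-3.07,-3.02,0.84,-0.0,0.0,0.0],[-3.07,-3.02,0.84,-0.0,0.0,0.0]]
[0.67978809 0.28257178 0.10155788] [0.13391205 0.10174191 0.32383425] 0.3918787113213731
bottle [0.65577354 0.28546609 0.10237977]
```

Call:
arm_command --rows '[[[-3.06, -3.03, 0.84, 0, 0, 0], [-3.06, -3.03, 0.84, 0, 0, 0], [-3.06, -3.03, 0.84, 0, 0, 0], [-3.06, -3.03, 0.84, 0, 0, 0], [-3.06, -3.03, 0.84, 0, 0, 0]]]' --hand 0.55 --squeeze 40

```text
t: 1.05
ee_pos: [0.3118, -0.3856, 0.1885]
tool_rot: [[0.353, -0.936, 0.001], [-0.936, -0.353, -0.006], [0.006, 0.001, -1.0]]
force: [0.7, -0.6, 0.2]
gripper_width: 0.0468
```

Call:
arm_command --rows '[[[-3.06, -3.03, 0.84, 0, 0, 0], [-3.06, -3.03, 0.84, 0, 0, 0], [-3.06, -3.03, 0.84, 0, 0, 0], [-3.06, -3.03, 0.84, 0, 0, 0], [-3.06, -3.03, 0.84, 0, 0, 0]]]'

```text
t: 1.55
ee_pos: [0.4025, -0.1817, 0.1455]
tool_rot: [[0.351, -0.937, 0.006], [-0.936, -0.351, -0.009], [0.01, -0.002, -1.0]]
force: [0.8, -0.5, -0.6]
gripper_width: 0.047
```

```bash
python3 plan.py 432 -109 130 -69
```

```text
[[-2.89,-2.66,0.75,-0.1,-0.3,-0.2],[-2.88,-2.67,0.76,-0.1,-0.3,-0.2]]
```

Call:
arm_command --rows '[[[-2.9, -2.65, 0.75, -0.1, -0.3, -0.2], [-2.9, -2.65, 0.75, -0.1, -0.3, -0.2], [0, 0, 0, 0, 0, 0]]]'

```text
t: 1.85
ee_pos: [0.4332, -0.1013, 0.1294]
tool_rot: [[0.362, -0.932, -0.0], [-0.932, -0.362, 0.001], [-0.001, 0.0, -1.0]]
force: [-0.3, -0.6, -0.3]
gripper_width: 0.0469
```

```bash
python3 - <<'E'
from meas import *
c=avg('wrist'); P=cloud(c); cv2.imwrite('pics/c_w.png',c['img'][:,:,::-1])
print(read_state()['ee_pos'])
Q=region(c,P,(.432,-.109),.05,.009,.022,.014); print(len(Q),circ(Q))
Q=region(c,P,(.432,-.109),.05,.037,.05,.042); print(len(Q),circ(Q),Q.mean(0))
for n,xy,k in [('square',(.426,-.009),'r'),('oblong',(.549,-.111),'r')]:
    Q=region(c,P,xy,.06,.056,.07,.06); print('jar',n,len(Q),rect(Q))
E
python3 plan.py 432 -109 19 -69
```

```text
[ 0.43298701 -0.10557734  0.13049445]
1779 (array([ 434.1, -114.4]), np.float64(51.5))
401 (array([ 434.7, -114.3]), np.float64(19.3)) [ 0.43464808 -0.11404647]
jar square 1752 (array([428.3, -11.8]), (59.0, 58.3), -31.0)
jar oblong 2497 (array([ 550.6, -114.5]), (76.3, 46.8), 72.1)
[[0.09,0.07,3.72,-0.0,-0.0,0.0],[0.09,0.07,3.72,-0.0,-0.0,0.0],[0.09,0.07,3.72,-0.0,-0.0,0.0]]
```

View pics/c_w.png

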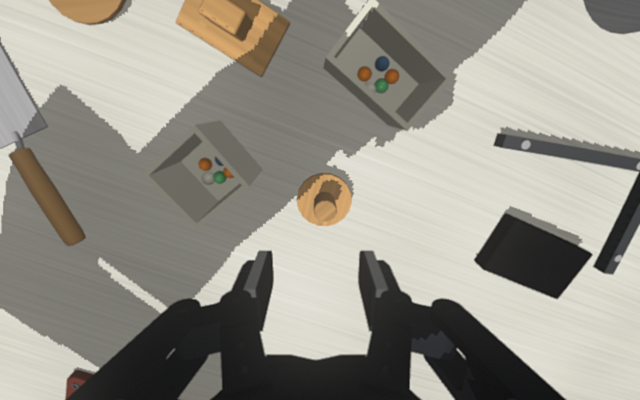

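The wrist view shows the narrow lid's knob at (325,203), just ahead of the fingers. The square jar is at (207,170) and the oblong at (388,70). The arm was still settling in that picture, so I'll measure again.

```bash
cat > w.py <<'E'
from meas import *
import sys
# wrist measurement: args kind x y (mm)
def lid(c,P,xy,k):
    Q=region(c,P,xy,.055,.009,.022,.014); a=circ(Q) if k=='c' else rect(Q)
    Q=region(c,P,xy,.055,.037,.05,.042); b=circ(Q) if k=='c' else rect(Q)
    return 'lid',len(Q),a,'knob',b
def jar(c,P,xy,k):
    Q=region(c,P,xy,.06,.056,.07,.06); return 'jar',len(Q),circ(Q) if k=='c' else rect(Q)
if __name__=='__main__':
    cam=sys.argv[1]; c=vision.camera(cam); P=cloud(c)
    print(read_state()['ee_pos'].round(4))
    a=sys.argv[2:]
    for i in range(0,len(a),4):
        f=lid if a[i]=='lid' else jar
        print(f(c,P,(float(a[i+2])/1000,float(a[i+3])/1000),a[i+1]))
E
python3 w.py wrist lid c 432 -112 jar r 427 -10 jar r 550 -112 lid r 543 10;python3 w.py wrist lid c 432 -112 jar r 427 -10 jar r 550 -112 lid r 543 10
python3 w.py top lid c 432 -112 jar r 427 -10 jar r 550 -112 lid r 543 10
```

```text
[ 0.433  -0.1062  0.1306]
('lid', 410, (array([ 434.3, -112.8]), np.float64(51.3)), 'knob', (array([ 434.7, -112.6]), np.float64(19.5)))
('jar', 1765, (array([428.6, -10.1]), (59.1, 58.4), -30.3))
('jar', 2427, (array([ 550.5, -112.7]), (76.1, 46.4), 71.9))
('lid', 1057, (array([544.7,   8. ]), (77.8, 48.1), 79.6), 'knob', (array([544.5,   7.5]), (30.3, 18.2), 79.3))
[ 0.4329 -0.1065  0.1307]
('lid', 414, (array([ 434.3, -112.8]), np.float64(51.4)), 'knob', (array([ 434.7, -112.5]), np.float64(19.8)))
('jar', 1731, (array([428.3, -10.2]), (59.2, 58.2), -30.8))
('jar', 2433, (array([ 550.6, -112.8]), (76.0, 46.4), 72.1))
('lid', 1046, (array([544.8,   8.1]), (77.6, 48.0), 79.3), 'knob', (array([544.5,   7.8]), (30.1, 18.1), 79.9))
[ 0.4329 -0.1066  0.1306]
('lid', 1, (array([ 403.8, -104.4]), np.float64(47.2)), 'knob', (array([210.9, -54.5]), np.float64(435.7)))
('jar', 83, (array([425.7,  -8.8]), (58.5, 57.7), -30.5))
('jar', 34, (array([556. , -89.6]), (47.7, 28.8), -20.5))
('lid', 50, (array([555. ,   7.3]), (91.0, 80.8), -87.3), 'knob', (array([544.3,  10.3]), (27.7, 15.6), 84.0))
```

```bash
python3 plan.py 434 -111 19 -69
```

```text
[[0.14,0.02,3.72,-0.0,-0.0,-0.0],[0.15,0.02,3.72,-0.0,-0.0,-0.0],[0.15,0.02,3.72,-0.0,-0.0,-0.0]]
```

Call:
arm_command --rows '[[[0.2, 0, 3.7, 0, 0, 0], [0.2, 0, 3.7, 0, 0, 0], [0.1, 0, 2.4, 0, 0, 0], [0, 0, 0.3, 0, 0, 0], [0, 0, 0, 0, 0, 0]]]'

```text
t: 2.65
ee_pos: [0.437, -0.1192, 0.0306]
tool_rot: [[0.346, -0.938, 0.009], [-0.938, -0.346, -0.006], [0.009, -0.006, -1.0]]
force: [0.7, -0.1, 0.7]
gripper_width: 0.0471
```

```bash
python3 plan.py 434 -111 19 -69
```

```text
[[-0.88,0.01,1.15,-0.4,-0.5,-0.8]]
```

Call:
arm_command --rows '[[[-0.8, 0, 0.6, -0.4, -0.5, -0.8], [0, 0, 0, 0, 0, 0]]]'

```text
t: 2.85
ee_pos: [0.4352, -0.1127, 0.0263]
tool_rot: [[0.358, -0.934, 0.001], [-0.934, -0.358, -0.001], [0.001, -0.001, -1.0]]
force: [-0.0, 0.7, 0.0]
gripper_width: 0.0469
```

```bash
python3 plan.py 434 -111 19 -69;python3 w.py wrist lid c 432 -112; python3 plan.py 434 -111 19 -69
```

```text
[[-0.2,0.05,0.73,-0.0,-0.1,-0.0]]
[ 0.4361 -0.1132  0.027 ]
('lid', 2135, (array([ 434.7, -112.5]), np.float64(51.7)), 'knob', (array([ 434.9, -112.2]), np.float64(69.8)))
[[-0.28,0.12,0.8,-0.1,-0.2,-0.0]]
```

Call:
arm_command --rows '[[[-0.1, 0.1, 0.8, 0, -0.1, 0], [0, 0, 0, 0, 0, 0]]]'

```text
t: 3.1
ee_pos: [0.4363, -0.113, 0.0202]
tool_rot: [[0.359, -0.933, 0.006], [-0.933, -0.359, -0.002], [0.004, -0.005, -1.0]]
force: [0.1, 0.4, 0.9]
gripper_width: 0.0467
```

Call:
arm_command --rows '[[[0, 0, 0, 0, 0, 0], [0, 0, 0, 0, 0, 0], [0, 0, 0, 0, 0, 0], [0, 0, 0, 0, 0, 0]]]' --hand 0

```text
t: 3.5
ee_pos: [0.4368, -0.1131, 0.0207]
tool_rot: [[0.359, -0.933, 0.007], [-0.933, -0.359, -0.002], [0.005, -0.005, -1.0]]
force: [-0.1, 0.6, -0.9]
gripper_width: 0.0186
```

```bash
python3 w.py wrist lid c 432 -112; python3 -c "
from h import *
s=read_state();print(s['ee_pos'],s['gripper_width'],s['force'])
c=vision.camera('wrist');cv2.imwrite('pics/d_w.png',c['img'][:,:,::-1])"
```

```text
[ 0.4369 -0.1131  0.0208]
('lid', 2107, (array([ 438.9, -111.8]), np.float64(45.5)), 'knob', (array([ 437.7, -112.6]), np.float64(44.7)))
[ 0.4368608  -0.11308443  0.0207594 ] 0.018634534710126747 [ 0.34637945 -0.84073119 -1.17905015]
```

View pics/d_w.png

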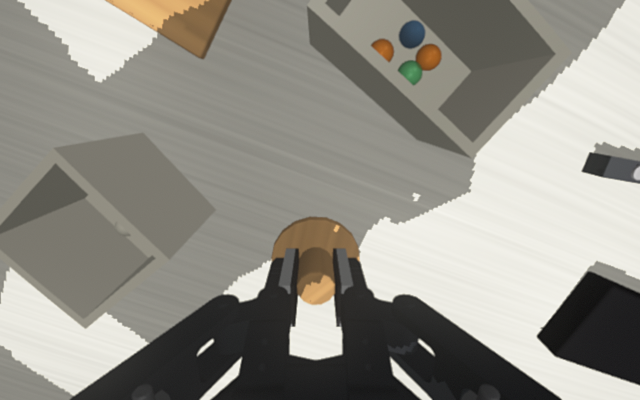

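Call:
arm_command --rows '[[[0, 0, -2, 0, -0.2, 0], [0, 0, -4, 0, 0, 0], [0, 0, -4, 0, 0, 0], [0, 0, -2, 0, 0, 0], [0, 0, 0, 0, 0, 0]]]'

```text
t: 4.1
ee_pos: [0.4341, -0.1123, 0.143]
tool_rot: [[0.359, -0.933, 0.0], [-0.933, -0.359, 0.003], [-0.003, -0.001, -1.0]]
force: [0.2, -0.3, -1.2]
gripper_width: 0.0182
```

Call:
arm_command --rows '[[[0, 0, 0, 0, 0, 0], [0, 0, 0, 0, 0, 0], [0, 0, 0, 0, 0, 0]]]'

```text
t: 4.4
ee_pos: [0.4327, -0.1117, 0.1399]
tool_rot: [[0.359, -0.933, -0.003], [-0.933, -0.359, 0.005], [-0.005, 0.001, -1.0]]
force: [-1.3, -0.2, 0.3]
gripper_width: 0.0186
```

```bash
cat > held.py <<'E'
from meas import *
s=read_state(); t=s['ee_pos']; Rt=s['tool_rot']; print(t.round(4),s['gripper_width'])
import sys
off=float(sys.argv[1])/1000 # plate top relative to TCP z
k=sys.argv[2]
for cam in ('wrist','top','side'):
    c=vision.camera(cam); P=cloud(c); zc=t[2]+off
    m=(np.hypot(P[...,0]-t[0],P[...,1]-t[1])<.06)&(abs(P[...,2]-zc)<.006)
    hsv=cv2.cvtColor(c['img'],cv2.COLOR_RGB2HSV); wood=(hsv[...,1]>80)&(hsv[...,0]<25)
    m&=wood
    v,u=np.nonzero(m)
    if len(u)<20: print(cam,len(u)); continue
    Q=onplane(c,np.c_[u,v],zc)[:,:2]
    print(cam,len(u),'z med',np.median(P[...,2][m]).round(4),'zc',zc.round(4), circ(Q) if k=='c' else rect(Q))
c=vision.camera('wrist');cv2.imwrite('pics/held_w.png',c['img'][:,:,::-1])
c=vision.camera('top');zoom(c,(240,120,440,270),4,'pics/held_t.png')
E
python3 held.py -6 c
```

```text
[ 0.4327 -0.1117  0.1399] 0.018578803471302672
wrist 2366 z med 0.1321 zc 0.1339 (array([ 435.5, -110.1]), np.float64(43.8))
top 27 z med 0.1323 zc 0.1339 (array([ 415. , -106.4]), np.float64(21.5))
side 95 z med 0.1335 zc 0.1339 (array([ 427.5, -105.8]), np.float64(51.1))
```

View pics/held_w.png

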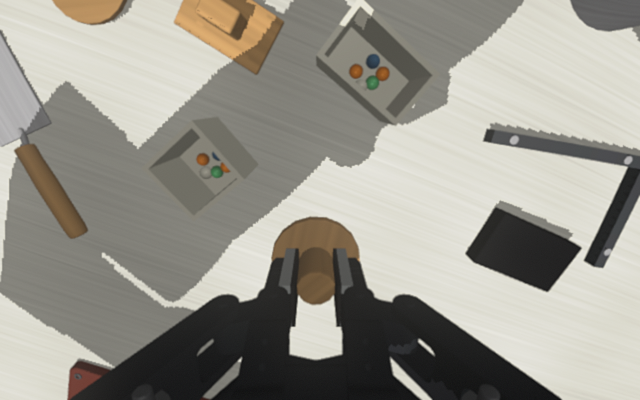

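```bash
cat > heldc.py <<'E'
from meas import *
from scipy.optimize import least_squares
import sys
def heldc(off,r):
    s=read_state(); t=s['ee_pos']; Rt=s['tool_rot']
    c=vision.camera('wrist'); P=cloud(c); zc=t[2]+off
    m=(np.hypot(P[...,0]-t[0],P[...,1]-t[1])<.06)&(abs(P[...,2]-zc)<.006)
    hsv=cv2.cvtColor(c['img'],cv2.COLOR_RGB2HSV); m&=(hsv[...,1]>80)&(hsv[...,0]<25)
    v,u=np.nonzero(m); Q=onplane(c,np.c_[u,v],zc)
    q=(Q-t)@Rt; q=q[:,:2]*1000
    h=cv2.convexHull(q.astype(np.float32)).reshape(-1,2); h=h[h[:,1]<0]
    f=least_squares(lambda p:np.hypot(h[:,0]-p[0],h[:,1]-p[1])-r,[0,0],loss='soft_l1')
    print('z',np.median(P[...,2][m]).round(4),zc.round(4)); return f.x.round(2),np.abs(f.fun).max().round(2)
if __name__=='__main__': print('held centre in tool xy mm',heldc(float(sys.argv[1])/1000,float(sys.argv[2])))
E
python3 heldc.py -6.8 26;python3 heldc.py -7.8 26; python3 plan.py 671 -129 140 -69
```

```text
z 0.133 0.134
held centre in tool xy mm (array([0.22, 1.89]), np.float64(1.66))
z 0.1332 0.1332
held centre in tool xy mm (array([0.12, 2.27]), np.float64(1.46))
[[1.69,-3.59,0.02,-0.0,0.0,0.0],[1.68,-3.59,0.02,-0.0,0.0,0.0],[1.68,-3.59,0.02,-0.0,0.0,0.0],[1.68,-3.59,0.02,-0.0,0.0,0.0],[1.68,-3.59,0.02,-0.0,0.0,0.0]]
[[1.68,-3.59,0.02,-0.0,0.0,0.0]]
```

Call:
arm_command --rows '[[[1.7, -3.6, 0, 0, 0, 0], [1.7, -3.6, 0, 0, 0, 0], [1.7, -3.6, 0, 0, 0, 0], [0.8, -1.8, 0, 0, 0, 0], [0, 0, 0, 0, 0, 0]]]'

```text
t: 5.25
ee_pos: [0.5754, -0.1216, 0.139]
tool_rot: [[0.358, -0.934, -0.003], [-0.934, -0.358, 0.004], [-0.005, 0.001, -1.0]]
force: [-1.0, 0.9, -0.9]
gripper_width: 0.0181
```

Call:
arm_command --rows '[[[0, 0, 0, 0, 0, 0], [0, 0, 0, 0, 0, 0], [0, 0, 0, 0, 0, 0]]]'

```text
t: 5.55
ee_pos: [0.5729, -0.1212, 0.138]
tool_rot: [[0.358, -0.934, -0.006], [-0.934, -0.358, 0.005], [-0.007, 0.004, -1.0]]
force: [-0.4, 0.0, 0.0]
gripper_width: 0.0183
```

```bash
python3 w.py wrist jar c 672 -129 lid r 677 -1; python3 w.py wrist jar c 672 -129 lid r 677 -1;python3 heldc.py -6.8 26;cat > to.py <<'E'
# target: put held-centre offset (tool mm) over world xy at z, yaw
from plan import *
a=[float(x) for x in sys.argv[1:]]  # X Y Z yaw ox oy
Rt=down(np.radians(a[3])); p=np.array(a[:3])-Rt@np.array([a[4],a[5],0]); print('tcp',p.round(1)); plan(p/1000,a[3],vmax=a[6] if len(a)>6 else 4.5)
E
python3 to.py 671 -130 140 -69 0.2 2
```

```text
[ 0.5728 -0.1212  0.138 ]
('jar', 1222, (array([ 672.4, -130.4]), np.float64(48.7)))
('lid', 1132, (array([675.7,  -3.8]), (60.7, 53.3), -64.8), 'knob', (array([678.6,  -2.7]), (30.5, 18.1), -65.2))
[ 0.5731 -0.1213  0.1381]
('jar', 1228, (array([ 672.4, -130.4]), np.float64(48.7)))
('lid', 1133, (array([675.5,  -3.8]), (60.7, 53.3), -65.0), 'knob', (array([678.6,  -2.6]), (30.2, 18.4), -66.0))
z 0.1302 0.1313
held centre in tool xy mm (array([0.01, 1.36]), np.float64(1.52))
tcp [ 672.8 -129.1  140. ]
[[1.43,-3.0,-0.08,0.1,0.1,-0.0],[1.43,-3.0,-0.07,0.1,0.1,-0.0],[1.43,-3.0,-0.06,0.1,0.1,-0.0]]
```

Call:
arm_command --rows '[[[1.5, -3, -0.1, 0.1, 0.1, 0], [1.4, -3, -0.1, 0.1, 0.1, 0], [1.4, -3, 0, 0.1, 0.1, 0], [0, 0, 0, 0, 0, 0], [0, 0, 0, 0, 0, 0]]]'

```text
t: 6.2
ee_pos: [0.6723, -0.1293, 0.1388]
tool_rot: [[0.357, -0.934, -0.001], [-0.934, -0.357, 0.003], [-0.003, 0.0, -1.0]]
force: [0.6, 0.5, 0.4]
gripper_width: 0.0183
```

```bash
python3 to.py 672.4 -130.4 95 -69 0.1 1.7
```

```text
tcp [ 674.  -129.7   95. ]
[[0.11,-0.15,4.38,0.0,0.2,-0.1]]
```

Call:
arm_command --rows '[[[0.1, -0.1, 2.5, 0, 0.2, 0], [0, 0, 2.0, 0, 0, 0], [0, 0, 0.6, 0, 0, 0], [0, 0, 0, 0, 0, 0], [0, 0, 0, 0, 0, 0]]]'

```text
t: 6.7
ee_pos: [0.6705, -0.13, 0.0893]
tool_rot: [[0.356, -0.934, 0.001], [-0.934, -0.356, -0.001], [0.001, -0.0, -1.0]]
force: [-0.6, 0.2, -0.5]
gripper_width: 0.0185
```

```bash
python3 to.py 672.4 -130.4 84 -69 0.1 1.7;  python3 -c "
from h import *
c=vision.camera('wrist');cv2.imwrite('pics/e_w.png',c['img'][:,:,::-1])
c=vision.camera('side');zoom(c,(240,120,400,240),5,'pics/e_s.png')"; python3 to.py 672.4 -130.4 84 -69 0.1 1.7
```

```text
tcp [ 674.  -129.7   84. ]
[[0.09,-0.33,0.53,-0.0,-0.1,-0.1]]
tcp [ 674.  -129.7   84. ]
[[0.05,-0.28,0.59,-0.1,-0.1,-0.1]]
```

View pics/e_w.png

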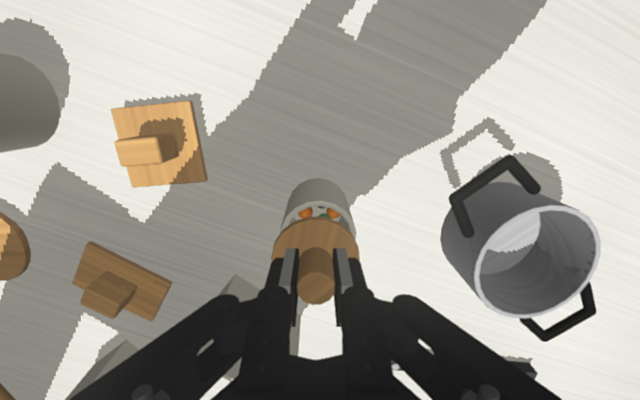

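View pics/e_s.png

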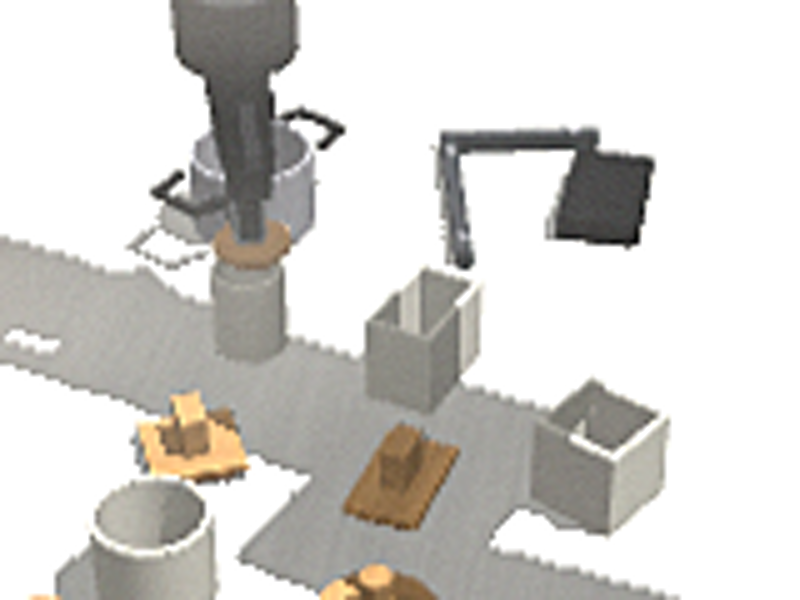

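The lid is held above the narrow jar, with both centred near column 317. I'll correct the forward offset and lower it.

Call:
arm_command --rows '[[[0.05, -0.3, 0.1, 0, 0, 0], [0.05, -0.1, 0.2, 0, 0, 0], [0, 0, 0, 0, 0, 0]]]'

```text
t: 7.1
ee_pos: [0.677, -0.1301, 0.0894]
tool_rot: [[0.356, -0.934, 0.006], [-0.934, -0.356, -0.003], [0.005, -0.004, -1.0]]
force: [-0.2, 0.3, -1.1]
gripper_width: 0.0185
```

```bash
python3 to.py 672.4 -130.4 72.5 -69 0.1 1.7
```

```text
tcp [ 674.  -129.7   72.5]
[[-0.15,0.27,1.69,-0.2,-0.3,-0.1]]
```

Call:
arm_command --rows '[[[-0.1, 0.2, 0.3, -0.2, -0.2, 0], [0, 0, 0, 0, 0, 0]]]'

```text
t: 7.3
ee_pos: [0.6749, -0.1299, 0.0865]
tool_rot: [[0.356, -0.934, 0.001], [-0.934, -0.356, -0.001], [0.001, -0.001, -1.0]]
force: [0.9, -0.3, -0.4]
gripper_width: 0.0182
```

```bash
python3 to.py 672.4 -130.4 72.5 -69 0.1 1.7
```

```text
tcp [ 674.  -129.7   72.5]
[[-0.05,0.09,1.4,-0.1,-0.1,-0.1]]
```

Call:
arm_command --rows '[[[0, 0.05, 0.4, 0, 0, 0], [0, 0, 0.4, 0, 0, 0], [0, 0, 0.3, 0, 0, 0], [0, 0, 0.2, 0, 0, 0], [0, 0, 0, 0, 0, 0]]]'

```text
t: 7.8
ee_pos: [0.6745, -0.1302, 0.0728]
tool_rot: [[0.356, -0.934, 0.001], [-0.934, -0.356, -0.001], [0.001, -0.001, -1.0]]
force: [-0.2, -0.1, 1.8]
gripper_width: 0.0182
```

```bash
python3 to.py 672.4 -130.4 72.5 -69 0.1 1.7
```

```text
tcp [ 674.  -129.7   72.5]
[[-0.07,0.03,0.03,-0.0,-0.1,-0.1]]
```

Call:
arm_command --rows '[[[0, 0, 0.15, 0, 0, 0], [0, 0, 0.1, 0, 0, 0]]]'

```text
t: 8.0
ee_pos: [0.6752, -0.1302, 0.0729]
tool_rot: [[0.357, -0.934, 0.003], [-0.934, -0.357, -0.001], [0.002, -0.002, -1.0]]
force: [-2.6, 1.1, 4.1]
gripper_width: 0.0184
```

Call:
arm_command --rows '[[[0, 0, 0, 0, 0, 0], [0, 0, 0, 0, 0, 0], [0, 0, 0, 0, 0, 0], [0, 0, -1.5, 0, 0, 0], [0, 0, -3, 0, 0, 0]]]' --hand 0.55

```text
t: 8.5
ee_pos: [0.6716, -0.1291, 0.1135]
tool_rot: [[0.356, -0.934, -0.007], [-0.934, -0.356, 0.002], [-0.004, 0.006, -1.0]]
force: [0.4, -0.5, 0.6]
gripper_width: 0.0468
```

```bash
python3 plan.py 612 -3 150 28
python3 -c "
from h import *
c=vision.camera('side');zoom(c,(240,120,400,240),5,'pics/f_s.png')"
```

```text
[[-1.07,0.08,-0.28,0.0,0.0,-7.5],[-1.07,-0.06,-0.28,0.0,0.0,-7.5],[-1.06,-0.2,-0.28,0.0,0.0,-7.5],[-1.02,-0.33,-0.28,0.0,0.0,-7.5],[-0.97,-0.46,-0.28,0.0,0.0,-7.5]]
[[-0.9,-0.58,-0.28,0.0,0.0,-7.5],[-0.82,-0.7,-0.28,0.0,0.0,-7.5],[-0.72,-0.8,-0.28,0.0,0.0,-7.5],[-0.61,-0.88,-0.28,0.0,0.0,-7.5],[-0.49,-0.95,-0.28,0.0,0.0,-7.5]]
[[-0.36,-1.01,-0.28,0.0,0.0,-7.5],[-0.23,-1.05,-0.28,0.0,0.0,-7.5],[-0.09,-1.07,-0.28,0.0,0.0,-7.5]]
```

View pics/f_s.png

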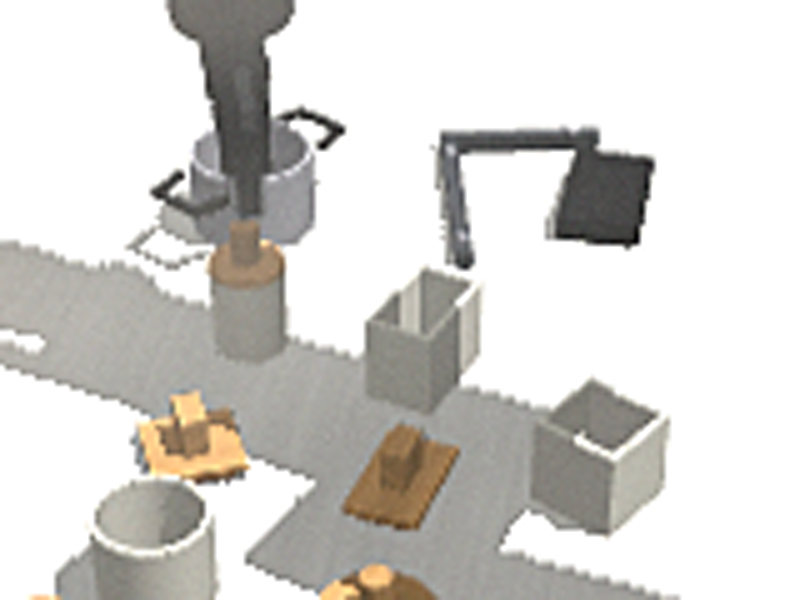

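```bash
python3 plan.py 678 -3 140 27
```

```text
[[-0.91,-0.37,-0.15,0.0,-0.0,-7.4],[-0.85,-0.48,-0.14,0.0,-0.0,-7.4],[-0.78,-0.59,-0.14,0.0,-0.0,-7.4],[-0.7,-0.68,-0.14,0.0,-0.0,-7.4],[-0.61,-0.77,-0.14,0.0,-0.0,-7.4]]
[[-0.5,-0.84,-0.14,0.0,-0.0,-7.4],[-0.39,-0.9,-0.14,0.0,-0.0,-7.4],[-0.27,-0.94,-0.14,0.0,-0.0,-7.4],[-0.15,-0.97,-0.14,0.0,-0.0,-7.4],[-0.02,-0.98,-0.14,0.0,-0.0,-7.4]]
[[0.1,-0.97,-0.14,0.0,-0.0,-7.4],[0.23,-0.95,-0.14,0.0,-0.0,-7.4],[0.35,-0.91,-0.14,0.0,-0.0,-7.4]]
```

Call:
arm_command --rows '[[[-0.9, -0.4, -0.4, 0, 0, -7.4], [-0.9, -0.5, -0.3, 0, 0, -7.4], [-0.8, -0.6, -0.2, 0, 0, -7.4], [-0.7, -0.7, -0.1, 0, 0, -7.4], [-0.6, -0.8, -0.1, 0, 0, -7.4]]]'

```text
t: 9.05
ee_pos: [0.6809, -0.0816, 0.1424]
tool_rot: [[0.858, -0.514, 0.016], [-0.514, -0.858, -0.005], [0.016, -0.003, -1.0]]
force: [-0.3, 0.2, -0.5]
gripper_width: 0.0468
```

Call:
arm_command --rows '[[[-0.5, -0.8, -0.1, 0, 0, -7.4], [-0.4, -0.9, -0.1, 0, 0, -7.4], [-0.3, -0.9, -0.1, 0, 0, -7.4], [-0.2, -1, -0.1, 0, 0, -7.4], [0, -1, -0.1, 0, 0, -7.4]]]'

```text
t: 9.55
ee_pos: [0.6818, -0.0311, 0.1538]
tool_rot: [[0.991, 0.133, 0.023], [0.133, -0.991, -0.007], [0.022, 0.01, -1.0]]
force: [-0.3, 0.1, -0.1]
gripper_width: 0.0468
```

```bash
python3 plan.py 678 -3 130 27
```

```text
[[-0.02,-0.95,0.78,0.3,-0.4,-6.4],[0.09,-0.95,0.79,0.3,-0.4,-6.4],[0.2,-0.92,0.79,0.3,-0.4,-6.4]]
```

Call:
arm_command --rows '[[[0, -0.95, 0.8, 0.3, -0.4, -6.4], [0.1, -0.95, 0.8, 0.3, -0.4, -6.4], [0.2, -0.9, 0.8, 0.3, -0.4, -6.4], [0, 0, 0, 0, 0, 0], [0, 0, 0, 0, 0, 0]]]'

```text
t: 10.05
ee_pos: [0.6811, -0.0011, 0.1359]
tool_rot: [[0.885, 0.465, 0.007], [0.466, -0.885, 0.001], [0.007, 0.003, -1.0]]
force: [0.3, -0.8, 0.6]
gripper_width: 0.0469
```

```bash
python3 w.py wrist lid r 677 -2 jar c 667 120; python3 w.py wrist lid r 677 -2 jar c 667 120;  python3 -c "
from h import *
c=vision.camera('wrist');cv2.imwrite('pics/g_w.png',c['img'][:,:,::-1])"; python3 plan.py 678 -3 19 26
```

```text
[ 0.681  -0.0012  0.1359]
('lid', 692, (array([ 6.79e+02, -3.00e-01]), (60.3, 59.4), -64.6), 'knob', (array([6.788e+02, 3.000e-01]), (29.9, 17.8), -63.0))
('jar', 1986, (array([668.8, 119.1]), np.float64(68.7)))
[ 0.681  -0.0014  0.1358]
('lid', 692, (array([ 6.79e+02, -3.00e-01]), (60.3, 59.5), -64.6), 'knob', (array([6.787e+02, 3.000e-01]), (29.9, 17.8), -63.0))
('jar', 2002, (array([668.8, 119.1]), np.float64(68.7)))
[[-0.14,-0.01,3.89,0.0,-0.1,0.6],[-0.13,-0.01,3.89,0.0,-0.1,0.6],[-0.12,-0.0,3.89,0.0,-0.1,0.6]]
```

View pics/g_w.png

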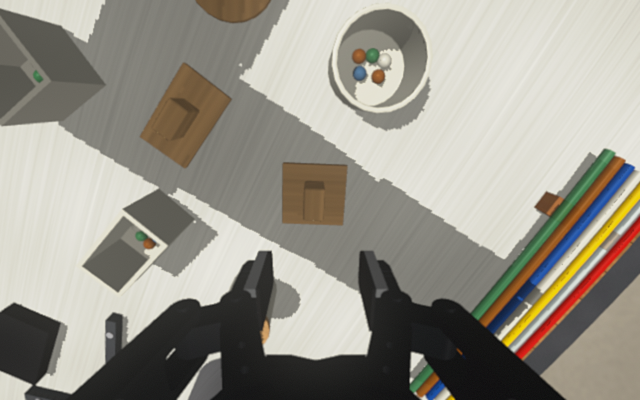

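Call:
arm_command --rows '[[[-0.2, -0.1, 3.5, 0, -0.1, 1], [-0.1, 0, 3.0, 0, 0, 0.5], [0, 0, 2.0, 0, 0, 0], [0, 0, 0, 0, 0, 0]]]'

```text
t: 10.6
ee_pos: [0.6814, -0.0045, 0.0527]
tool_rot: [[0.9, 0.435, 0.013], [0.435, -0.901, -0.001], [0.011, 0.007, -1.0]]
force: [-0.9, -0.3, -0.1]
gripper_width: 0.0469
```

```bash
python3 plan.py 679 0 20 26.5
```

```text
[[-0.06,-0.53,3.27,0.4,-0.7,-0.7]]
```

Call:
arm_command --rows '[[[-0.1, -0.3, 1.5, 0.4, -0.7, -0.7], [0, -0.1, 1.1, 0, 0, 0], [0, 0, 0.3, 0, 0, 0], [0, 0, 0, 0, 0, 0]]]'

```text
t: 11.0
ee_pos: [0.681, -0.0021, 0.0249]
tool_rot: [[0.896, 0.445, 0.002], [0.445, -0.896, -0.001], [0.002, 0.002, -1.0]]
force: [0.8, -0.6, 0.9]
gripper_width: 0.0471
```

```bash
python3 plan.py 679 0 20 26.5
```

```text
[[-0.09,-0.28,0.49,0.1,-0.1,-0.1]]
```

Call:
arm_command --rows '[[[-0.1, -0.2, 0.4, 0, 0, 0], [0, 0, 0, 0, 0, 0]]]'

```text
t: 11.2
ee_pos: [0.6799, -0.0006, 0.0217]
tool_rot: [[0.896, 0.445, 0.004], [0.445, -0.896, -0.001], [0.003, 0.003, -1.0]]
force: [0.1, 0.4, 0.5]
gripper_width: 0.0471
```

Call:
arm_command --rows '[[[0, 0, 0, 0, 0, 0], [0, 0, 0, 0, 0, 0], [0, 0, 0, 0, 0, 0], [0, 0, 0, 0, 0, 0]]]' --hand 0

```text
t: 11.6
ee_pos: [0.681, -0.0007, 0.0235]
tool_rot: [[0.896, 0.445, 0.007], [0.445, -0.896, -0.001], [0.006, 0.004, -1.0]]
force: [0.4, 0.5, -1.0]
gripper_width: 0.0173
```

Call:
arm_command --rows '[[[0, 0, -2, 0, 0, 0], [0, 0, -4, 0, 0, 0], [0, 0, -4, 0, 0, 0], [0, 0, -3, 0, 0, 0], [0, 0, 0, 0, 0, 0]]]'

```text
t: 12.1
ee_pos: [0.6781, -0.0004, 0.1548]
tool_rot: [[0.896, 0.445, 0.001], [0.445, -0.896, -0.001], [0.0, 0.001, -1.0]]
force: [0.7, -0.4, 0.5]
gripper_width: 0.017
```

```bash
cat > heldr.py <<'E'
from meas import *
import sys
# held rectangular plate in tool frame: visible -y edge and x extents
off=float(sys.argv[1])/1000; half=float(sys.argv[2])  # half size in tool y
s=read_state(); t=s['ee_pos']; Rt=s['tool_rot']; print(t.round(4),'yaw',np.degrees(np.arctan2(Rt[1,0],Rt[0,0])).round(1),'w',s['gripper_width'].round(4))
c=vision.camera('wrist'); P=cloud(c); zc=t[2]+off
m=(np.hypot(P[...,0]-t[0],P[...,1]-t[1])<.06)&(abs(P[...,2]-zc)<.006)
hsv=cv2.cvtColor(c['img'],cv2.COLOR_RGB2HSV); m&=(hsv[...,1]>80)&(hsv[...,0]<25)
v,u=np.nonzero(m); Q=onplane(c,np.c_[u,v],zc); q=((Q-t)@Rt)[:,:2]*1000
# near the front edge band
ymin=np.percentile(q[:,1],0.5); 
xs=np.arange(-18,19,3.); e=[q[abs(q[:,0]-x)<1.5,1].min() for x in xs if (abs(q[:,0]-x)<1.5).any()]
xs=[x for x in xs if (abs(q[:,0]-x)<1.5).any()]
k=np.polyfit(xs,e,1); b=q[(q[:,1]<ymin+15)]
print('z',np.median(P[...,2][m]).round(4),zc.round(4),'front edge y',k[1].round(2),'tilt deg',np.degrees(np.arctan(k[0])).round(1),'centre y',(k[1]+half).round(2),'x ext',np.percentile(b[:,0],[.5,99.5]).round(1))
cv2.imwrite('pics/heldr.png',c['img'][:,:,::-1])
E
python3 heldr.py -6.5 30;python3 heldr.py -6.5 30
```

```text
Traceback (most recent call last):
  File "heldr.py", line 5, in <module>
    s=read_state(); t=s['ee_pos']; Rt=s['tool_rot']; print(t.round(4),'yaw',np.degrees(np.arctan2(Rt[1,0],Rt[0,0])).round(1),'w',s['gripper_width'].round(4))
                                                                                                                                 ^^^^^^^^^^^^^^^^^^^^^^^^
AttributeError: 'float' object has no attribute 'round'
Traceback (most recent call last):
  File "heldr.py", line 5, in <module>
    s=read_state(); t=s['ee_pos']; Rt=s['tool_rot']; print(t.round(4),'yaw',np.degrees(np.arctan2(Rt[1,0],Rt[0,0])).round(1),'w',s['gripper_width'].round(4))
                                                                                                                                 ^^^^^^^^^^^^^^^^^^^^^^^^
AttributeError: 'float' object has no attribute 'round'
```

```bash
sed -i "s/s\['gripper_width'\].round(4)/round(s['gripper_width'],4)/" heldr.py; python3 heldr.py -9.5 30
python3 - <<'E'
from plan import *
plan([.432,-.04,.155],59)
E
```

```text
[ 6.781e-01 -4.000e-04  1.548e-01] yaw 26.4 w 0.017
z 0.1449 0.1453 front edge y -31.64 tilt deg -0.4 centre y -1.64 x ext [-29.5  28.7]
[[-3.95,-1.22,-0.03,-0.0,0.0,-5.4],[-3.82,-1.59,-0.04,-0.0,0.0,-5.4],[-3.65,-1.94,-0.04,-0.0,0.0,-5.4],[-3.45,-2.28,-0.04,-0.0,0.0,-5.4],[-3.22,-2.6,-0.04,-0.0,0.0,-5.4]]
[[-2.96,-2.89,-0.04,-0.0,0.0,-5.4]]
```

View pics/heldr.png

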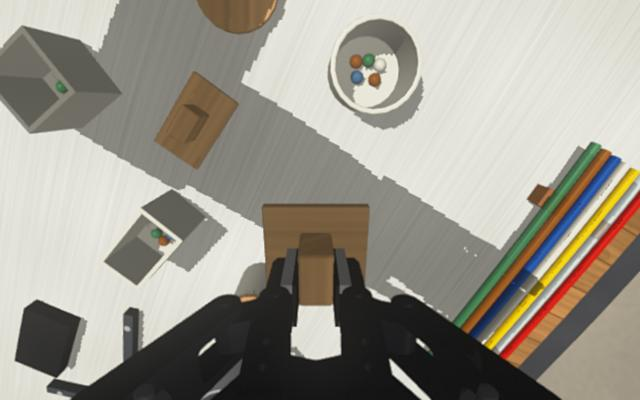

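Run:
```python
from plan import *
plan([.514,-.062,.15],59)
```

```text
[[-3.47,-0.34,0.05,-0.0,0.0,-6.5],[-3.41,-0.73,0.05,-0.0,0.0,-6.5],[-3.3,-1.12,0.05,-0.0,0.0,-6.5],[-3.15,-1.48,0.05,-0.0,0.0,-6.5],[-2.96,-1.83,0.05,-0.0,0.0,-6.5]]
```

Call:
arm_command --rows '[[[-3.5, -0.3, 0, 0, 0, -6.5], [-3.4, -0.7, 0, 0, 0, -6.5], [-3.3, -1.1, 0, 0, 0, -6.5], [-3.2, -1.5, 0, 0, 0, -6.5], [-2.7, -1.6, 0, 0, 0, -6]]]'

```text
t: 12.65
ee_pos: [0.5096, -0.0627, 0.1417]
tool_rot: [[0.504, 0.864, -0.015], [0.864, -0.504, 0.003], [-0.005, -0.015, -1.0]]
force: [-1.5, -0.7, 0.2]
gripper_width: 0.0173
```

Run:
```python
from plan import *
plan([.514,-.062,.15],59)
```

```text
[[0.28,0.33,-0.83,-0.8,0.3,0.7]]
```

Call:
arm_command --rows '[[[0, 0, -0.8, -0.8, 0.3, 0.7], [0, 0, 0, 0, 0, 0], [0, 0, 0, 0, 0, 0]]]'

```text
t: 12.95
ee_pos: [0.5042, -0.0628, 0.145]
tool_rot: [[0.517, 0.856, -0.008], [0.856, -0.517, 0.002], [-0.002, -0.008, -1.0]]
force: [-0.3, -0.6, -0.3]
gripper_width: 0.0166
```

```bash
python3 w.py wrist jar r 428 -10; python3 w.py wrist jar r 428 -10; python3 heldr.py -9.5 30; python3 w.py top jar r 428 -10
```

```text
[ 0.5047 -0.0628  0.1452]
('jar', 1802, (array([427.5,  -9.4]), (58.1, 57.5), 59.8))
[ 0.5049 -0.0628  0.1454]
('jar', 1818, (array([427.4,  -9.3]), (58.1, 57.5), 59.7))
[ 0.5049 -0.0628  0.1454] yaw 58.9 w 0.0169
z 0.1357 0.1359 front edge y -31.59 tilt deg -1.0 centre y -1.59 x ext [-29.1  29.3]
[ 0.505  -0.0628  0.1456]
('jar', 7, (array([423.2,  25.5]), (15.9, 3.5), -17.4))
```

View pics/heldr.png

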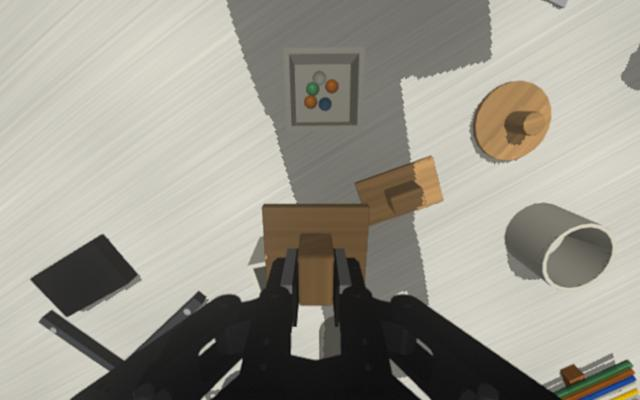

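The square jar at (322,88) lines up with the held lid at column 316. I'll move over it.

```bash
python3 to.py 427.4 -9.4 110 59.5 0 -1.6
```

```text
tcp [428.8 -10.2 110. ]
[[0.19,-3.07,1.21,-0.1,0.0,-0.2],[0.2,-3.08,1.2,-0.1,0.0,-0.2],[0.21,-3.08,1.2,-0.1,0.0,-0.2]]
```

Call:
arm_command --rows '[[[0.2, -3.1, 1.2, -0.1, 0, -0.2], [0.2, -3.1, 1.2, -0.1, 0, -0.2], [0.2, -2.5, 1.0, -0.1, 0, -0.2], [0, 0, 0, 0, 0, 0], [0, 0, 0, 0, 0, 0]]]'

```text
t: 13.65
ee_pos: [0.4346, -0.0112, 0.1112]
tool_rot: [[0.506, 0.863, -0.0], [0.863, -0.506, -0.001], [-0.001, 0.0, -1.0]]
force: [1.0, -0.0, -0.2]
gripper_width: 0.017
```

```bash
python3 to.py 427.4 -9.4 92 59.5 0 -1.6
```

```text
tcp [428.8 -10.2  92. ]
[[-0.21,-0.55,1.92,0.0,0.1,0.1]]
```

Call:
arm_command --rows '[[[-0.2, -0.4, 1.0, 0, 0, 0], [0, -0.1, 0.7, 0, 0, 0], [0, 0, 0, 0, 0, 0]]]'

```text
t: 13.95
ee_pos: [0.4316, -0.0113, 0.094]
tool_rot: [[0.506, 0.862, 0.002], [0.862, -0.506, -0.002], [-0.001, 0.003, -1.0]]
force: [0.2, 0.8, -0.4]
gripper_width: 0.017
```

```bash
python3 to.py 427.4 -9.4 92 59.5 0 -1.6; python3 heldr.py -9.5 30
```

```text
tcp [428.8 -10.2  92. ]
[[-0.05,-0.3,0.2,0.2,0.0,0.1]]
[ 0.4316 -0.0113  0.094 ] yaw 59.6 w 0.017
z 0.0842 0.0845 front edge y -31.83 tilt deg -0.1 centre y -1.83 x ext [-29.   28.9]
```

View pics/heldr.png

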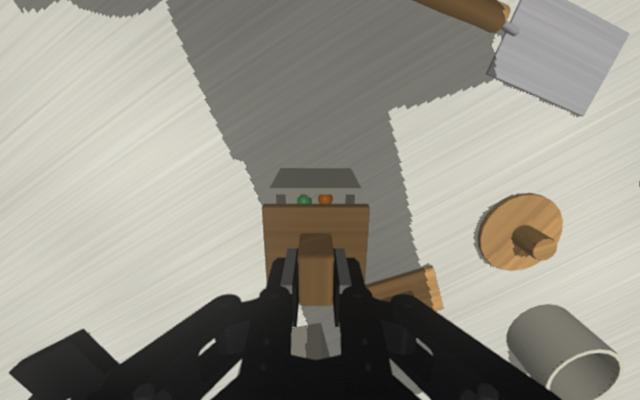

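Call:
arm_command --rows '[[[0, -0.25, 0.2, 0.1, 0, 0], [0, -0.05, 0.3, 0, 0, 0], [0, 0, 0, 0, 0, 0]]]'

```text
t: 14.3
ee_pos: [0.43, -0.0103, 0.0894]
tool_rot: [[0.507, 0.862, 0.002], [0.862, -0.507, -0.001], [-0.0, 0.002, -1.0]]
force: [0.4, 0.8, -0.8]
gripper_width: 0.017
```

```bash
python3 to.py 427.4 -9.4 75.5 59.5 0 -1.7
```

```text
tcp [428.9 -10.3  75.5]
[[-0.05,-0.1,1.39,0.1,0.0,0.0]]
```

Call:
arm_command --rows '[[[-0.05, -0.1, 0.4, 0, 0, 0], [0, 0, 0.4, 0, 0, 0], [0, 0, 0.4, 0, 0, 0], [0, 0, 0.2, 0, 0, 0], [0, 0, 0, 0, 0, 0]]]'

```text
t: 14.8
ee_pos: [0.4294, -0.0104, 0.0749]
tool_rot: [[0.507, 0.862, 0.003], [0.862, -0.507, -0.002], [0.0, 0.004, -1.0]]
force: [-1.6, 0.2, 4.6]
gripper_width: 0.0169
```

```bash
python3 to.py 427.4 -9.4 75.5 59.5 0 -1.7
```

```text
tcp [428.9 -10.3  75.5]
[[-0.01,-0.06,-0.06,0.2,-0.0,0.0]]
```

Call:
arm_command --rows '[[[0, 0, 0, 0, 0, 0], [0, 0, 0, 0, 0, 0], [0, 0, 0, 0, 0, 0], [0, 0, -1.5, 0, 0, 0], [0, 0, -4, 0, 0, 0]]]' --hand 0.55

```text
t: 15.3
ee_pos: [0.4248, -0.0095, 0.1255]
tool_rot: [[0.507, 0.862, -0.008], [0.862, -0.507, 0.001], [-0.004, -0.007, -1.0]]
force: [0.4, 0.3, -0.3]
gripper_width: 0.047
```

```bash
python3 plan.py 544.5 8 140 -10.5
```

```text
[[0.84,1.05,-0.17,-0.0,0.0,7.8],[0.98,0.92,-0.17,-0.0,0.0,7.8],[1.09,0.78,-0.17,-0.0,0.0,7.8],[1.19,0.63,-0.17,-0.0,0.0,7.8],[1.26,0.46,-0.17,-0.0,0.0,7.8]]
[[1.31,0.29,-0.17,-0.0,0.0,7.8],[1.34,0.11,-0.16,-0.0,0.0,7.8],[1.34,-0.08,-0.16,-0.0,0.0,7.8],[1.32,-0.26,-0.16,-0.0,0.0,7.8]]
```

Call:
arm_command --rows '[[[0.8, 1, -0.4, 0, 0, 7.8], [1, 0.9, -0.3, 0, 0, 7.8], [1.1, 0.8, -0.1, 0, 0, 7.8], [1.2, 0.6, -0.1, 0, 0, 7.8], [1.3, 0.5, -0.1, 0, 0, 7.8]]]'

```text
t: 15.8
ee_pos: [0.4966, -0.0005, 0.1423]
tool_rot: [[0.945, 0.327, 0.003], [0.327, -0.945, -0.002], [0.002, 0.003, -1.0]]
force: [0.2, -1.0, 0.3]
gripper_width: 0.0472
```

```bash
python3 plan.py 544.5 8 140 -10.5
```

```text
[[1.2,0.19,0.06,0.0,-0.0,7.4],[1.22,0.03,0.06,0.0,-0.0,7.4],[1.21,-0.12,0.06,0.0,-0.0,7.4],[1.19,-0.28,0.06,0.0,-0.0,7.4]]
```

Call:
arm_command --rows '[[[1.2, 0.2, 0.1, 0, 0, 7.4], [1.2, 0, 0.1, 0, 0, 7.4], [1.2, -0.1, 0.1, 0, 0, 7.4], [0.8, -0.3, 0.1, 0, 0, 5.5], [0, 0, 0, 0, 0, 0]]]'

```text
t: 16.3
ee_pos: [0.5438, 0.0085, 0.1381]
tool_rot: [[0.985, -0.172, 0.004], [-0.172, -0.985, -0.002], [0.004, 0.001, -1.0]]
force: [0.1, 0.0, -0.5]
gripper_width: 0.0467
```

Call:
arm_command --rows '[[[0, 0, 0, 0, 0, 0]]]'

```text
t: 16.4
ee_pos: [0.5434, 0.0086, 0.1378]
tool_rot: [[0.986, -0.17, 0.003], [-0.17, -0.986, -0.002], [0.003, 0.001, -1.0]]
force: [0.8, -1.0, 0.2]
gripper_width: 0.0472
```

```bash
python3 w.py wrist lid r 544 8;python3 w.py wrist lid r 544 8;  python3 plan.py 544.5 8 20 -10.5; python3 -c "
from h import *
c=vision.camera('wrist');cv2.imwrite('pics/i_w.png',c['img'][:,:,::-1])"
```

```text
[0.5433 0.0085 0.1379]
('lid', 679, (array([545.5,   9.8]), (77.8, 47.8), 78.8), 'knob', (array([545.5,  10.3]), (29.2, 17.8), 79.7))
[0.5433 0.0085 0.1379]
('lid', 673, (array([545.4,   9.8]), (78.2, 47.6), 79.4), 'knob', (array([545.4,  10.3]), (29.4, 17.7), 78.9))
[[0.03,0.01,3.93,0.0,-0.1,0.2],[0.03,0.01,3.93,0.0,-0.1,0.2],[0.04,0.01,3.93,0.0,-0.1,0.2]]
```

View pics/i_w.png

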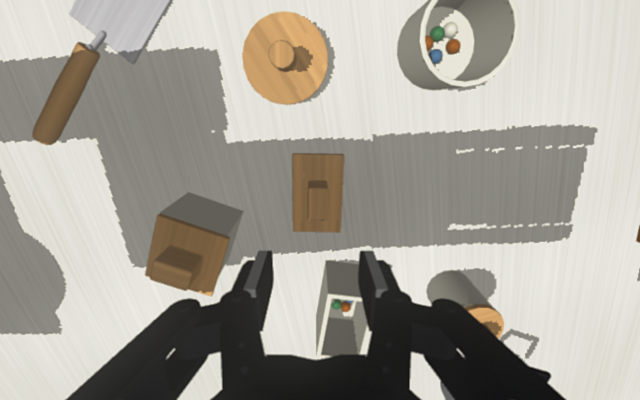

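The oblong lid at (318,193) lines up with the gripper, and the square lid at (190,255) is on its jar. Descending.

Call:
arm_command --rows '[[[0.15, 0, 3.5, 0, -0.1, 0.6], [0.15, -0.1, 3.5, 0, -0.1, 0.3], [0.1, -0.1, 1.8, 0, 0, 0], [0, 0, 0, 0, 0, 0]]]'

```text
t: 16.95
ee_pos: [0.5491, 0.0089, 0.0503]
tool_rot: [[0.983, -0.183, 0.006], [-0.183, -0.983, -0.002], [0.006, 0.001, -1.0]]
force: [0.2, 0.4, -0.2]
gripper_width: 0.0469
```

```bash
python3 plan.py 545.4 10 20 -10.8
```

```text
[[-0.4,-0.04,3.03,0.1,-0.3,0.3]]
```

Call:
arm_command --rows '[[[-0.35, -0.05, 1.5, 0.1, -0.3, 0.3], [0, 0, 1.0, 0, 0, 0], [0, 0, 0.3, 0, 0, 0], [0, 0, 0, 0, 0, 0]]]'

```text
t: 17.35
ee_pos: [0.5466, 0.0097, 0.0227]
tool_rot: [[0.982, -0.187, 0.004], [-0.187, -0.982, 0.0], [0.003, -0.001, -1.0]]
force: [-0.3, -0.4, 0.3]
gripper_width: 0.0467
```

```bash
python3 plan.py 545.4 10 20 -10.8
```

```text
[[-0.12,-0.0,0.27,-0.1,-0.2,0.0]]
```

Call:
arm_command --rows '[[[-0.1, 0, 0.2, 0, -0.2, 0], [0, 0, 0, 0, 0, 0], [0, 0, 0, 0, 0, 0], [0, 0, 0, 0, 0, 0], [0, 0, 0, 0, 0, 0]]]' --hand 0

```text
t: 17.85
ee_pos: [0.5472, 0.0097, 0.0227]
tool_rot: [[0.982, -0.187, 0.003], [-0.187, -0.982, 0.001], [0.003, -0.001, -1.0]]
force: [-0.8, 0.6, 0.3]
gripper_width: 0.0169
```

Call:
arm_command --rows '[[[0, 0, -2, 0, 0, 0], [0, 0, -4, 0, 0, 0], [0, 0, -4, 0, 0, 0], [0, 0, -2, 0, 0, 0], [0, 0, 0, 0, 0, 0]]]'

```text
t: 18.35
ee_pos: [0.5454, 0.0098, 0.1454]
tool_rot: [[0.982, -0.187, -0.0], [-0.187, -0.982, 0.001], [-0.001, -0.001, -1.0]]
force: [-0.2, -0.3, 0.5]
gripper_width: 0.0175
```

```bash
python3 heldr.py -7 39;  python3 plan.py 535 -205 145 -18
```

```text
[0.5454 0.0098 0.1454] yaw -10.8 w 0.0175
z 0.1367 0.1384 front edge y -39.61 tilt deg -0.0 centre y -0.61 x ext [-23.5  22.7]
[[0.61,4.26,-0.03,-0.0,0.0,1.4],[0.72,4.24,-0.03,-0.0,0.0,1.4],[0.83,4.22,-0.03,-0.0,0.0,1.4],[0.93,4.2,-0.02,-0.0,0.0,1.4],[1.04,4.17,-0.02,-0.0,0.0,1.4]]
```

View pics/heldr.png

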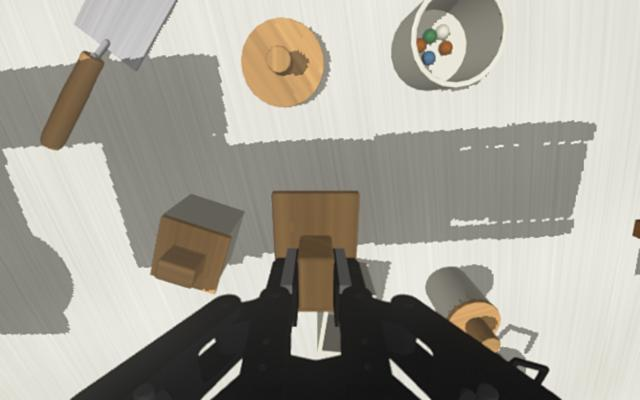

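Call:
arm_command --rows '[[[0.6, 4.3, 0, 0, 0, 1.4], [0.7, 4.2, 0, 0, 0, 1.4], [0.8, 4.2, 0, 0, 0, 1.4], [0.9, 4.2, 0, 0, 0, 1.4], [0.9, 3.6, 0, 0, 0, 1.2]]]'

```text
t: 18.9
ee_pos: [0.5309, -0.198, 0.1338]
tool_rot: [[0.955, -0.296, -0.012], [-0.296, -0.955, 0.007], [-0.013, -0.003, -1.0]]
force: [0.4, 1.3, -0.5]
gripper_width: 0.0169
```

Call:
arm_command --rows '[[[0, 0, 0, 0, 0, 0], [0, 0, 0, 0, 0, 0], [0, 0, 0, 0, 0, 0]]]'

```text
t: 19.2
ee_pos: [0.5273, -0.201, 0.1277]
tool_rot: [[0.953, -0.303, -0.019], [-0.302, -0.953, 0.011], [-0.022, -0.004, -1.0]]
force: [0.6, -0.1, -0.9]
gripper_width: 0.0171
```

```bash
python3 w.py wrist jar r 550 -112;python3 w.py wrist jar r 550 -112;python3 heldr.py -8.7 39
```

```text
[ 0.5272 -0.2005  0.1276]
('jar', 2294, (array([ 551., -113.]), (75.8, 46.4), 72.2))
[ 0.5275 -0.2004  0.1281]
('jar', 2289, (array([ 551.1, -113. ]), (75.5, 46.2), 72.5))
[ 0.5275 -0.2004  0.1281] yaw -17.5 w 0.0171
z 0.1194 0.1194 front edge y -38.44 tilt deg -0.4 centre y 0.56 x ext [-23.6  22.9]
```

View pics/heldr.png

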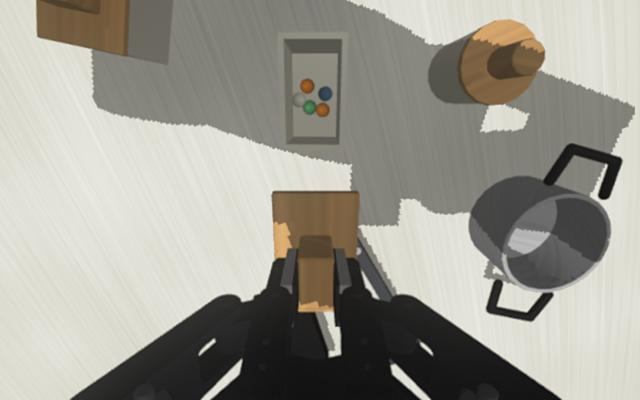

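```bash
python3 to.py 551 -113 115 -17.7 -0.3 0.2
```

```text
tcp [ 551.3 -112.9  115. ]
[[-0.12,-3.02,0.47,-0.1,0.4,0.1],[-0.13,-3.02,0.46,-0.1,0.4,0.1],[-0.14,-3.02,0.46,-0.1,0.4,0.1]]
```

Call:
arm_command --rows '[[[-0.1, -3, 0.4, -0.1, 0.4, 0.1], [-0.1, -3, 0.4, -0.1, 0.4, 0.1], [-0.1, -2.6, 0.4, -0.1, 0.4, 0.1], [0, 0, 0, 0, 0, 0], [0, 0, 0, 0, 0, 0]]]'

```text
t: 19.85
ee_pos: [0.5528, -0.1106, 0.1176]
tool_rot: [[0.954, -0.3, 0.004], [-0.3, -0.954, -0.003], [0.005, 0.001, -1.0]]
force: [1.6, 0.6, 0.4]
gripper_width: 0.0172
```

```bash
python3 to.py 551 -113 92 -17.7 -0.3 0.2
```

```text
tcp [ 551.3 -112.9   92. ]
[[-0.08,0.26,2.56,0.1,-0.3,0.2]]
```

Call:
arm_command --rows '[[[-0.1, 0.2, 1.4, 0.1, -0.3, 0.2], [0, 0, 1.0, 0, 0, 0], [0, 0, 0, 0, 0, 0], [0, 0, 0, 0, 0, 0]]]'

```text
t: 20.25
ee_pos: [0.5507, -0.1137, 0.0914]
tool_rot: [[0.953, -0.304, -0.001], [-0.304, -0.953, 0.0], [-0.001, 0.0, -1.0]]
force: [0.7, -0.2, -0.5]
gripper_width: 0.017
```

```bash
python3 heldr.py -8.7 39; python3 to.py 551 -113 89 -17.7 -0.3 0.2
```

```text
[ 0.5507 -0.1137  0.0914] yaw -17.7 w 0.017
z 0.0826 0.0827 front edge y -39.07 tilt deg -0.1 centre y -0.07 x ext [-23.7  22.9]
tcp [ 551.3 -112.9   89. ]
[[0.05,-0.1,0.23,0.0,0.1,-0.0]]
```

View pics/heldr.png

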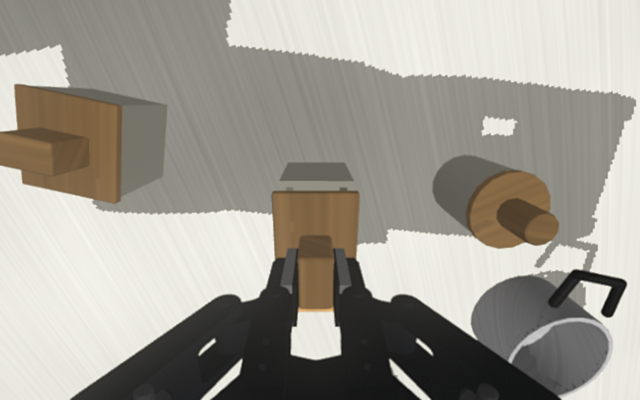

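Call:
arm_command --rows '[[[0.05, -0.1, 0.4, 0, 0.1, 0], [0, 0, 0.4, 0, 0, 0], [0, 0, 0.4, 0, 0, 0], [0, 0, 0.3, 0, 0, 0], [0, 0, 0.2, 0, 0, 0]]]'

```text
t: 20.8
ee_pos: [0.552, -0.1139, 0.0738]
tool_rot: [[0.952, -0.306, 0.002], [-0.306, -0.952, -0.001], [0.002, 0.0, -1.0]]
force: [0.2, -0.4, -0.2]
gripper_width: 0.0169
```

Call:
arm_command --rows '[[[0, 0, 0.1, 0, 0, 0], [0, 0, 0, 0, 0, 0]]]'

```text
t: 21.0
ee_pos: [0.5525, -0.114, 0.0741]
tool_rot: [[0.952, -0.305, 0.002], [-0.305, -0.952, -0.001], [0.003, 0.0, -1.0]]
force: [-0.5, 0.9, -1.1]
gripper_width: 0.017
```

```bash
python3 to.py 551 -113 74.7 -17.7 -0.3 0.2
```

```text
tcp [ 551.3 -112.9   74.7]
[[-0.14,-0.07,-0.06,0.0,-0.1,-0.1]]
```

Call:
arm_command --rows '[[[-0.1, 0, 0.2, 0, 0, 0], [0, 0, 0.2, 0, 0, 0]]]'

```text
t: 21.2
ee_pos: [0.553, -0.1142, 0.0737]
tool_rot: [[0.952, -0.305, 0.005], [-0.305, -0.952, -0.002], [0.005, 0.001, -1.0]]
force: [-9.1, 2.8, 20.7]
gripper_width: 0.017
```

Firmly down (20 N, no further travel). Releasing.

Call:
arm_command --rows '[[[0, 0, -0.05, 0, 0, 0], [0, 0, 0, 0, 0, 0], [0, 0, 0, 0, 0, 0], [0, 0, -1.5, 0, 0, 0], [0, 0, -4, 0, 0, 0]]]' --hand 0.55

```text
t: 21.7
ee_pos: [0.5485, -0.1125, 0.125]
tool_rot: [[0.952, -0.305, -0.006], [-0.305, -0.952, 0.002], [-0.006, 0.0, -1.0]]
force: [-0.3, 0.3, 0.2]
gripper_width: 0.0472
```

```bash
python3 plan.py 538 125 150 -18;  python3 -c "
from h import *
c=vision.camera('side');zoom(c,(240,130,400,250),5,'pics/j_s.png')"
```

```text
[[-1.38,-3.72,-0.41,0.0,0.1,0.0],[-1.38,-3.72,-0.41,0.0,0.1,0.0],[-1.38,-3.71,-0.41,0.0,0.1,0.0],[-1.38,-3.71,-0.41,0.0,0.1,0.0],[-1.38,-3.71,-0.41,0.0,0.1,0.0]]
[[-1.39,-3.71,-0.42,0.0,0.1,0.0]]
```

View pics/j_s.png

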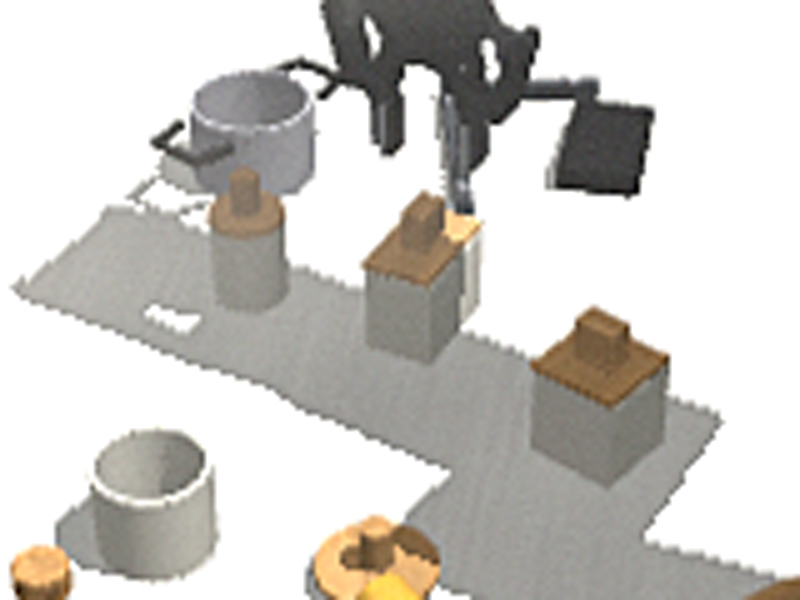

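```bash
cat > torch.py <<'E'
from meas import *
def torch(verbose=True):
    out={}
    for cam in ('top','side'):
        c=avg(cam,2); P=cloud(c)
        m=(P[...,2]>.06)&(abs(P[...,0]-.45)<.2)&(abs(P[...,1]-.29)<.2)&(P[...,2]<.3)
        hsv=cv2.cvtColor(c['img'],cv2.COLOR_RGB2HSV)
        br=m&(hsv[...,1]>110)&(hsv[...,0]>12)&(hsv[...,0]<30)
        n,l,st,ce=cv2.connectedComponentsWithStats(br.astype(np.uint8))
        for i in range(1,n):
            if st[i,4]>15: print(cam,'brass',st[i,4],ce[i].round(),np.nanmedian(P[l==i],0).round(4))
        # base
        g=(P[...,2]<.03)&(hsv[...,1]>90)&(hsv[...,0]>60)&(hsv[...,0]<95)&(abs(P[...,0]-.45)<.2)
        v,u=np.nonzero(g); 
        if len(u)>30: print(cam,'base',len(u),rect(onplane(c,np.c_[u,v],.014)[:,:2]))
torch()
E
python3 torch.py; python3 plan.py 538 128 150 -69
```

```text
top brass 53 [237. 226.] [0.5012 0.2721 0.1325]
top brass 90 [193. 278.] [0.366  0.4098 0.1251]
top base 171 (array([ 411.8, -271.6]), (1361.0, 220.3), -88.7)
side brass 103 [317. 250.] [0.5046 0.276  0.132 ]
side brass 272 [372. 309.] [0.3654 0.4156 0.1257]
side base 1527 (array([426.2, 353.7]), (160.3, 93.0), -20.7)
[[-1.24,-3.23,-0.31,-0.0,-0.0,7.3],[-1.64,-3.04,-0.31,-0.0,-0.0,7.3],[-2.01,-2.81,-0.31,-0.0,-0.0,7.3],[-2.36,-2.53,-0.31,-0.0,-0.0,7.3],[-2.66,-2.21,-0.31,-0.0,-0.0,7.3]]
[[-2.92,-1.85,-0.31,-0.0,-0.0,7.3],[-3.13,-1.47,-0.31,-0.0,-0.0,7.3]]meas.py:5: RuntimeWarning: All-NaN slice encountered
  c['range_z']=np.nan_to_num(np.nanmedian(r,0)).astype(np.float32)
```

Call:
arm_command --rows '[[[-1.2, -3.2, -0.5, 0, 0, 7.3], [-1.6, -3, -0.4, 0, 0, 7.3], [-2, -2.8, -0.3, 0, 0, 7.3], [-2.4, -2.5, -0.3, 0, 0, 7.3], [-2.7, -2.2, -0.2, 0, 0, 7.3]]]'

```text
t: 22.45
ee_pos: [0.5386, 0.0596, 0.1401]
tool_rot: [[0.559, -0.829, -0.008], [-0.829, -0.559, -0.001], [-0.003, 0.007, -1.0]]
force: [0.0, 0.5, 0.7]
gripper_width: 0.0469
```

```bash
python3 plan.py 538 128 135 -69
```

```text
[[-2.85,-1.89,0.25,0.2,0.1,6.5],[-3.05,-1.55,0.26,0.2,0.1,6.5]]
```

Call:
arm_command --rows '[[[-2.85, -1.9, 0.25, 0.2, 0.1, 6.5], [-2.6, -1.5, 0.25, 0.2, 0.1, 6], [0, 0, 0, 0, 0, 0], [0, 0, 0, 0, 0, 0]]]'

```text
t: 22.85
ee_pos: [0.5355, 0.1303, 0.1307]
tool_rot: [[0.361, -0.933, -0.008], [-0.933, -0.361, -0.001], [-0.002, 0.007, -1.0]]
force: [0.1, -0.3, -0.9]
gripper_width: 0.0466
```

```bash
python3 w.py wrist lid c 538 129 jar c 669 119;python3 w.py wrist lid c 538 129 jar c 669 119;  python3 plan.py 538 129 20 -69; python3 -c "
from h import *
c=vision.camera('wrist');cv2.imwrite('pics/k_w.png',c['img'][:,:,::-1])"
```

```text
[0.5354 0.1301 0.1306]
('lid', 409, (array([539.3, 130.1]), np.float64(71.2)), 'knob', (array([539.7, 130.3]), np.float64(19.5)))
('jar', 1672, (array([668.7, 120.1]), np.float64(69.0)))
[0.5358 0.1295 0.1309]
('lid', 415, (array([539.2, 130.1]), np.float64(71.1)), 'knob', (array([539.7, 130.3]), np.float64(19.5)))
('jar', 1668, (array([668.6, 120. ]), np.float64(69.1)))
[[0.05,-0.09,3.7,0.1,0.0,0.0],[0.05,-0.08,3.7,0.1,0.0,0.0],[0.04,-0.07,3.7,0.1,0.0,0.0]]
```

View pics/k_w.png

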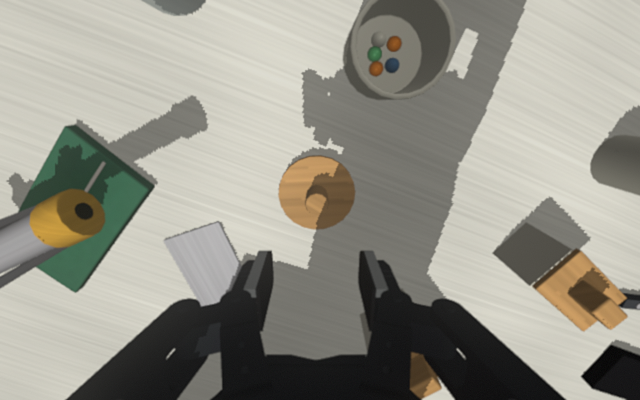

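The wide lid's knob is at (316,195), centred on the gripper, with its jar at (400,50) and the torch nose at (75,215), well clear. Descending.

Call:
arm_command --rows '[[[0.1, -0.2, 3.4, 0.1, 0, 0], [0.05, -0.1, 3.3, 0.1, 0, 0], [0, -0.1, 1.6, 0.1, 0, 0], [0, 0, 0, 0, 0, 0]]]'

```text
t: 23.4
ee_pos: [0.5429, 0.1244, 0.0478]
tool_rot: [[0.355, -0.935, 0.003], [-0.935, -0.355, 0.001], [0.0, -0.003, -1.0]]
force: [-0.9, -0.3, 0.2]
gripper_width: 0.0469
```

```bash
python3 plan.py 539.3 130.1 20 -69
```

```text
[[-0.67,0.15,2.78,-0.2,-0.0,-0.2]]
```

Call:
arm_command --rows '[[[-0.6, 0.1, 1.2, -0.2, 0, -0.2], [0, 0, 1, 0, 0, 0], [0, 0, 0.3, 0, 0, 0], [0, 0, 0, 0, 0, 0]]]'

```text
t: 23.8
ee_pos: [0.5415, 0.1284, 0.0232]
tool_rot: [[0.357, -0.934, 0.003], [-0.934, -0.357, -0.0], [0.001, -0.002, -1.0]]
force: [-0.3, 0.5, 0.1]
gripper_width: 0.0467
```

```bash
python3 plan.py 539.3 130.1 20 -69
```

```text
[[-0.24,0.15,0.32,-0.1,-0.1,-0.1]]
```

Call:
arm_command --rows '[[[-0.2, 0.1, 0.2, 0, 0, 0], [0, 0, 0, 0, 0, 0], [0, 0, 0, 0, 0, 0], [0, 0, 0, 0, 0, 0], [0, 0, 0, 0, 0, 0]]]' --hand 0

```text
t: 24.3
ee_pos: [0.5411, 0.1304, 0.023]
tool_rot: [[0.357, -0.934, 0.006], [-0.934, -0.357, -0.0], [0.002, -0.005, -1.0]]
force: [0.4, -0.2, 0.1]
gripper_width: 0.0185
```

Call:
arm_command --rows '[[[0, 0, -2, 0, 0, 0], [0, 0, -4, 0, 0, 0], [0, 0, -4, 0, 0, 0], [0, 0, -1, 0, 0, 0], [0, 0, 0, 0, 0, 0]]]'

```text
t: 24.8
ee_pos: [0.5389, 0.1302, 0.135]
tool_rot: [[0.357, -0.934, 0.002], [-0.934, -0.357, -0.0], [0.001, -0.002, -1.0]]
force: [-0.0, 0.7, -0.8]
gripper_width: 0.0186
```

```bash
python3 heldc.py -8 36; python3 w.py wrist jar c 669 119; python3 plan.py 575 128 140 -69
```

```text
z 0.1259 0.127
held centre in tool xy mm (array([0.16, 1.13]), np.float64(1.15))
[0.538  0.1301 0.1331]
('jar', 1884, (array([668.7, 119.9]), np.float64(68.9)))
[[1.52,-3.38,-0.7,0.1,-0.0,-0.1]]
```

```bash
python3 heldc.py -9 36; python3 to.py 668.7 120 115 -69 0.1 1.4
```

```text
z 0.1238 0.1241
held centre in tool xy mm (array([0.22, 1.33]), np.float64(1.03))
tcp [670.  120.6 115. ]
[[1.87,-4.02,0.56,0.1,0.0,-0.0],[1.88,-4.02,0.56,0.1,0.0,-0.0],[1.88,-4.02,0.56,0.1,0.0,-0.0]]
```

Call:
arm_command --rows '[[[1.8, -4, 0.2, 0.1, 0, 0], [1.8, -4, 0.2, 0.1, 0, 0], [1.6, -3.4, 0.3, 0.1, 0, 0], [0, 0, 0, 0, 0, 0], [0, 0, 0, 0, 0, 0]]]'

```text
t: 25.45
ee_pos: [0.6555, 0.1214, 0.1073]
tool_rot: [[0.358, -0.934, -0.023], [-0.934, -0.358, -0.001], [-0.008, 0.022, -1.0]]
force: [-0.2, 0.0, -1.6]
gripper_width: 0.0182
```

```bash
python3 to.py 668.7 120 93 -69 0.2 1.35
```

```text
tcp [669.9 120.7  93. ]
[[0.59,-1.35,1.39,1.3,0.4,-0.0]]
```

Call:
arm_command --rows '[[[0.5, -1.2, 0.7, 1.3, 0.4, 0], [0, 0, 0.4, 0, 0, 0], [0, 0, 0, 0, 0, 0]]]'

```text
t: 25.75
ee_pos: [0.6636, 0.1212, 0.0912]
tool_rot: [[0.358, -0.934, -0.008], [-0.934, -0.358, 0.001], [-0.003, 0.007, -1.0]]
force: [-0.4, 0.0, 0.1]
gripper_width: 0.0186
```

```bash
python3 to.py 668.7 120 92 -69 0.2 1.35; python3 heldc.py -9 36; python3 -c "
from h import *
c=vision.camera('wrist');cv2.imwrite('pics/l_w.png',c['img'][:,:,::-1])"; python3 to.py 668.7 120 92 -69 0.2 1.35
```

```text
tcp [669.9 120.7  92. ]
[[0.27,-0.57,-0.09,0.4,0.2,-0.0]]
z 0.0818 0.0822
held centre in tool xy mm (array([-0.02,  1.01]), np.float64(0.93))
tcp [669.9 120.7  92. ]
[[0.25,-0.5,0.02,0.3,0.2,-0.0]]
```

View pics/l_w.png

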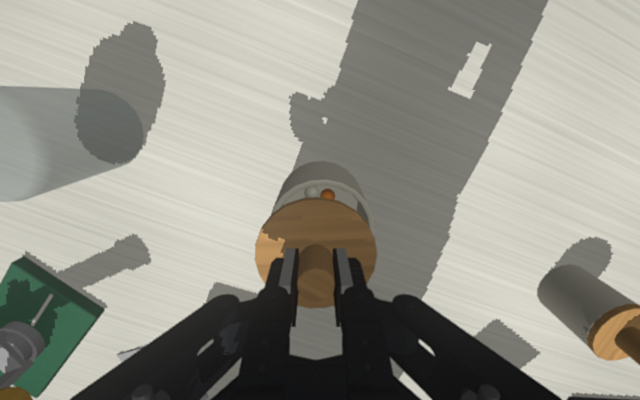

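Call:
arm_command --rows '[[[0.2, -0.45, 0.1, 0.3, 0.2, 0], [0.05, -0.1, 0.2, 0, 0, 0], [0, 0, 0, 0, 0, 0]]]'

```text
t: 26.15
ee_pos: [0.6707, 0.1213, 0.0908]
tool_rot: [[0.359, -0.933, 0.002], [-0.933, -0.359, -0.001], [0.001, -0.002, -1.0]]
force: [0.2, -0.3, -0.9]
gripper_width: 0.0185
```

```bash
python3 to.py 668.7 120 75 -69 0.1 1.2
```

```text
tcp [669.8 120.5  75. ]
[[0.04,0.12,1.58,-0.1,-0.1,0.0]]
```

Call:
arm_command --rows '[[[0.05, 0.1, 0.4, 0, 0, 0], [0, 0, 0.4, 0, 0, 0], [0, 0, 0.4, 0, 0, 0], [0, 0, 0.3, 0, 0, 0], [0, 0, 0.2, 0, 0, 0]]]'

```text
t: 26.65
ee_pos: [0.6705, 0.1204, 0.0741]
tool_rot: [[0.359, -0.933, 0.003], [-0.933, -0.359, -0.001], [0.002, -0.003, -1.0]]
force: [-6.3, -0.8, 15.6]
gripper_width: 0.0181
```

Call:
arm_command --rows '[[[0, 0, 0.15, 0, 0, 0], [0, 0, 0.1, 0, 0, 0]]]'

```text
t: 26.85
ee_pos: [0.6708, 0.1205, 0.0742]
tool_rot: [[0.359, -0.933, 0.003], [-0.933, -0.359, -0.001], [0.002, -0.003, -1.0]]
force: [-2.7, -0.9, 4.1]
gripper_width: 0.0184
```

Seated at the expected height. I'll release and measure the lids, marver and stop.

Call:
arm_command --rows '[[[0, 0, 0, 0, 0, 0], [0, 0, 0, 0, 0, 0], [0, 0, 0, 0, 0, 0], [0, 0, -1.5, 0, 0, 0], [0, 0, -4, 0, 0, 0]]]' --hand 0.55

```text
t: 27.35
ee_pos: [0.6659, 0.1201, 0.1234]
tool_rot: [[0.359, -0.933, -0.009], [-0.933, -0.359, -0.001], [-0.002, 0.009, -1.0]]
force: [-0.2, 0.5, 0.4]
gripper_width: 0.0472
```

Call:
arm_command --rows '[[[0, 0, -2, 0, 0, 0], [1.5, 4, 0, 0, 0, 0], [1.5, 4, 0, 0, 0, 0], [1.5, 4, 0, 0, 0, 0], [0, 0, 0, 0, 0, 0]]]'

```text
t: 27.85
ee_pos: [0.5729, 0.0338, 0.1561]
tool_rot: [[0.361, -0.932, 0.007], [-0.932, -0.361, -0.001], [0.004, -0.006, -1.0]]
force: [0.3, 0.5, -1.2]
gripper_width: 0.0468
```

Run:
```python
from meas import *
for cam in('side','top'):
    c=avg(cam); P=cloud(c)
    for n,xy,k in [('wide',(.669,.12),'c'),('narrow',(.672,-.13),'c'),('oblong',(.55,-.112),'r'),('square',(.427,-.01),'r')]:
        Q=region(c,P,xy,.055,.061,.073,.066); 
        m=(np.hypot(P[...,0]-xy[0],P[...,1]-xy[1])<.055)&(P[...,2]>.061)&(P[...,2]<.073)
        if len(Q)>20: print(cam,n,len(Q),np.median(P[m][:,2]).round(4),circ(Q) if k=='c' else rect(Q))
    Q=region(c,P,(.447,-.3365),.09,.016,.03,.02);print('marver',len(Q),rect(Q) if len(Q)>9 else '')
    if cam=='side': zoom(c,(240,130,440,270),4,'pics/m_s.png')
    else: zoom(c,(380,160,500,260),6,'pics/m_t.png')
    np.savez(f'm_{cam}.npz',**c)
```

```text
side wide 314 0.0663 (array([666. , 122.4]), np.float64(73.0))
side narrow 104 0.0662 (array([ 670.1, -127.5]), np.float64(54.0))
side oblong 170 0.0662 (array([ 549.3, -110.9]), (84.6, 50.2), 72.2)
side square 211 0.0665 (array([427.3,  -7.4]), (63.9, 62.3), 59.3)
marver 252 (array([ 450.4, -348.5]), (132.5, 59.4), 88.4)
top wide 209 0.0656 (array([667.2, 130.4]), np.float64(58.6))
top narrow 157 0.065 (array([ 671. , -128.3]), np.float64(49.8))
top oblong 319 0.0654 (array([ 550.2, -112.5]), (75.3, 50.5), 71.6)
marver 546 (array([ 450.6, -352.6]), (134.0, 63.3), -89.1)
```

View pics/m_s.png

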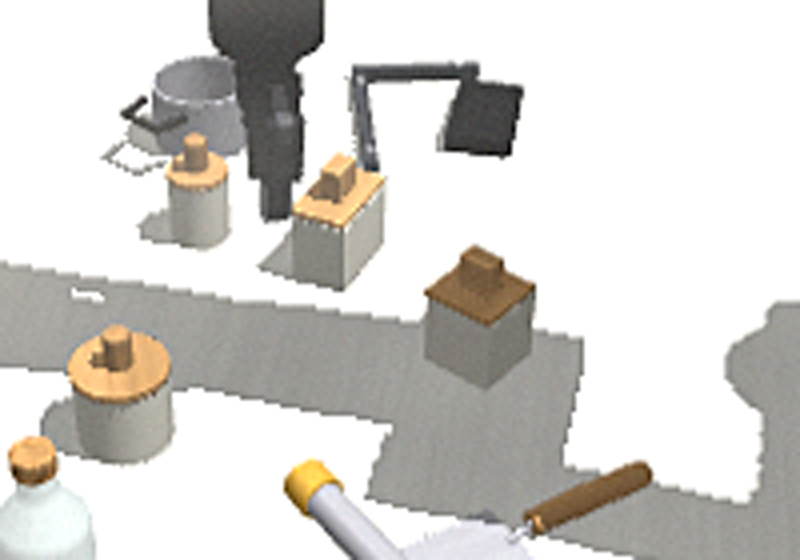

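View pics/m_t.png

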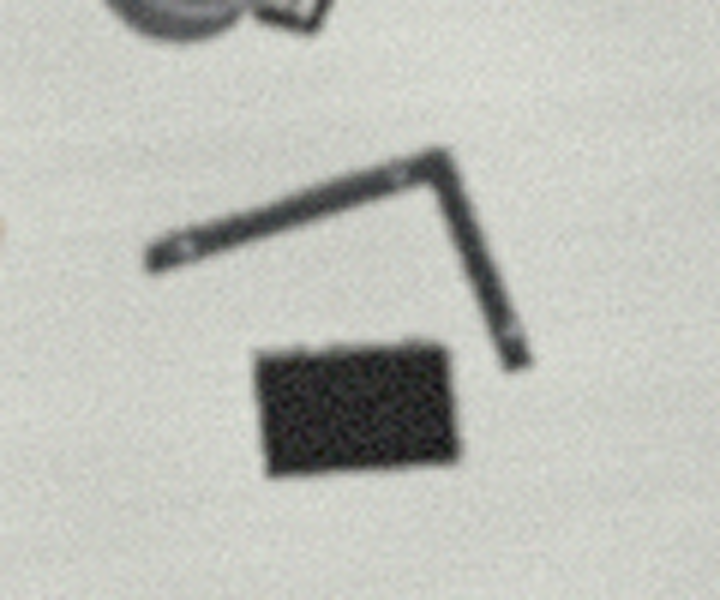

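All four lid plates sit at 66 mm, which is the seated height. I'll go look at the marver and stop from above.

```bash
python3 plan.py 420 -330 240 -90
```

```text
[[2.85,2.8,-0.85,-0.1,-0.0,2.1],[2.95,2.69,-0.85,-0.1,-0.0,2.1],[3.05,2.58,-0.84,-0.1,-0.0,2.1],[3.14,2.46,-0.84,-0.1,-0.0,2.1],[3.23,2.35,-0.84,-0.1,-0.0,2.1]]
[[3.31,2.22,-0.84,-0.1,-0.0,2.1],[3.39,2.1,-0.84,-0.1,-0.0,2.1],[3.47,1.97,-0.84,-0.1,-0.0,2.1],[3.54,1.84,-0.83,-0.1,-0.0,2.1],[3.61,1.71,-0.83,-0.1,-0.0,2.1]]
```

Call:
arm_command --rows '[[[2.8, 2.8, -1, 0, 0, 2.1], [2.9, 2.7, -1, 0, 0, 2.1], [3, 2.6, -1, 0, 0, 2.1], [3.1, 2.5, -1, 0, 0, 2.1], [3.2, 2.3, -1, 0, 0, 2.1]]]'

```text
t: 28.65
ee_pos: [0.5003, -0.143, 0.2055]
tool_rot: [[0.197, -0.98, 0.009], [-0.98, -0.197, 0.002], [-0.0, -0.009, -1.0]]
force: [0.8, 0.7, -0.8]
gripper_width: 0.047
```

Call:
arm_command --rows '[[[3.3, 2.2, -0.8, 0, 0, 2.1], [3.4, 2.1, -0.8, 0, 0, 2.1], [3.5, 2, -0.8, 0, 0, 2.1], [3.5, 1.8, -0.8, 0, 0, 2.1], [3, 1.4, -0.6, 0, 0, 2]]]'

```text
t: 29.15
ee_pos: [0.4275, -0.3276, 0.2459]
tool_rot: [[0.014, -1.0, 0.011], [-1.0, -0.014, 0.001], [-0.0, -0.011, -1.0]]
force: [-0.3, 0.9, 0.1]
gripper_width: 0.0469
```

Call:
arm_command --rows '[[[0, 0, 0, 0, 0, 0], [0, 0, 0, 0, 0, 0], [0, 0, 0, 0, 0, 0]]]'

```text
t: 29.45
ee_pos: [0.4282, -0.3313, 0.2467]
tool_rot: [[0.011, -1.0, 0.012], [-1.0, -0.011, -0.001], [0.001, -0.012, -1.0]]
force: [-0.5, 0.0, 0.6]
gripper_width: 0.047
```

Run:
```python
from meas import *
c=avg('wrist',2); P=cloud(c); np.savez('n_w.npz',**c); cv2.imwrite('pics/n_w.png',c['img'][:,:,::-1])
s=read_state(); print(s['ee_pos'].round(4), s['tool_rot'].round(3)[:,2])
Q=region(c,P,(.45,-.337),.08,.0165,.03,.02); print('marver',len(Q),rect(Q))
m=(P[...,2]>.008)&(P[...,2]<.02)&(np.hypot(P[...,0]-.55,P[...,1]+.35)<.15)
print(m.sum())
```

```text
[ 0.4282 -0.3307  0.2465] [ 0.012 -0.001 -1.   ]
marver 3701 (array([ 453.4, -339.2]), (98.6, 59.7), 88.3)
6341meas.py:5: RuntimeWarning: All-NaN slice encountered
  c['range_z']=np.nan_to_num(np.nanmedian(r,0)).astype(np.float32)
```

View pics/n_w.png

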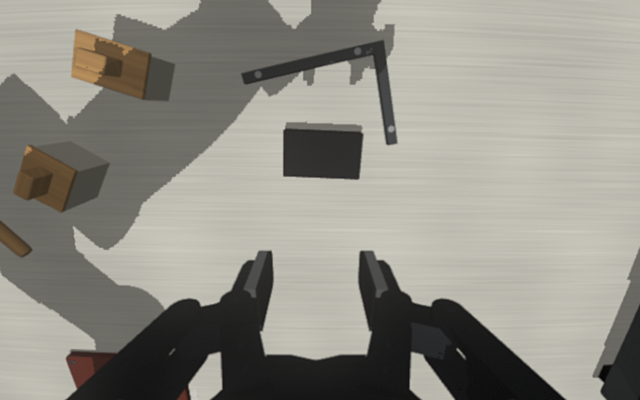

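```bash
cat > stop.py <<'E'
from meas import *
def stop(c,P=None):
    if P is None: P=cloud(c)
    v=c['img'].max(2)
    m=(v<85)&(P[...,2]>.007)&(P[...,2]<.019)&(P[...,0]>.40)&(P[...,0]<.66)&(P[...,1]>-.46)&(P[...,1]<-.2)
    n,l,st,ce=cv2.connectedComponentsWithStats(m.astype(np.uint8))
    i=max(range(1,n),key=lambda i:st[i,4] if np.nanmedian(P[l==i][:,2])<.0165 else 0)
    r,q=np.nonzero(l==i); Q=onplane(c,np.c_[q,r],.014)[:,:2]*1000
    # corner seed = point farthest along (+x,-y)
    k=Q[np.argmax(Q[:,0]-Q[:,1])]
    # walls : iterative lines by PCA from seeds far from corner
    d=Q-k
    rad=np.hypot(d[:,0],d[:,1]); ang=np.degrees(np.arctan2(d[:,1],d[:,0]))
    A=Q[(rad>25)&(ang>45)&(ang<135)]; B=Q[(rad>25)&((ang<-135)|(ang>150))]
    out=[]
    for W in(A,B):
        f=cv2.fitLine(W.astype(np.float32),cv2.DIST_HUBER,0,.01,.01).ravel()
        nrm=np.array([-f[1],f[0]]); o=(W-f[2:])@nrm
        out.append((f,np.percentile(o,[2,50,98]).round(1),len(W)))
    (fa,oa,na),(fb,ob,nb)=out
    ua=fa[:2]*(1 if fa[1]>0 else -1)  # along long wall (+y stop)
    ub=fb[:2]*(1 if fb[0]<0 else -1)  # along short wall (-x stop)
    # centrelines intersect; inner corner = + 6mm along ua' and 6 along ub (orthogonal frame)
    M=np.c_[fa[:2],-fb[:2]]; t=np.linalg.solve(M,fb[2:]-fa[2:]); X=fa[2:]+t[0]*fa[:2]
    th=np.arctan2(ua[1],ua[0]); 
    print('long ang',np.degrees(th).round(2),'short ang',np.degrees(np.arctan2(ub[1],ub[0])).round(2),'widths',oa,ob,na,nb)
    # combined yaw: stop x axis = -ub ; y=ua ; 
    a=np.degrees(th); b=np.degrees(np.arctan2(ub[1],ub[0]))%360-90
    yaw=(a*160+b*110)/270; y=np.radians(yaw); ey=np.array([np.cos(y),np.sin(y)]); ex=np.array([ey[1],-ey[0]])
    C=X+6*ey-6*ex
    print('corner',C.round(1),'ey ang',yaw.round(2)); return C,ex,ey
def inframe(C,ex,ey,ctr,ang):
    d=np.array(ctr)-C
    print('marver in stop frame',np.round([d@ex,d@ey],1),'yaw err',round((ang-np.degrees(np.arctan2(ey[1],ey[0]))+90)%180-90,1))
if __name__=='__main__':
    import sys
    c=vision.camera(sys.argv[1]); P=cloud(c); C,ex,ey=stop(c,P)
    M=C/1000-.03*ex+.05*ey
    v=c['img'].max(2)
    m=(v<85)&(P[...,2]>.0165)&(P[...,2]<.03)&(np.hypot(P[...,0]-.48,P[...,1]+.34)<.12)
    r,q=np.nonzero(cv2.morphologyEx(m.astype(np.uint8),cv2.MORPH_OPEN,np.ones((3,3)))); Q=onplane(c,np.c_[q,r],.02)[:,:2]
    a=rect(Q); print('marver',len(Q),a); inframe(C,ex,ey,a[0],a[2])
E
python3 stop.py wrist
python3 - <<'E'
from stop import *
stop(dict(np.load('top0.npz')))
E
```

```text
long ang 102.61 short ang -166.94 widths [-6.  -0.   6.1] [-6.   0.   5.8] 1378 733
corner [ 571.6 -397.4] ey ang 102.79
marver 3567 (array([ 453.7, -339.4]), (97.0, 58.8), 88.1)
marver in stop frame [-102.1   82.7] yaw err -14.7
long ang 113.91 short ang 109.68 widths [-30.9   0.1  34.9] [-7.5  0.  10.3] 236 28
corner [213.2 210.9] ey ang 75.52
```

```bash
cat > st.py <<'E'
# target in stop frame: xs ys z yaw_in_stop(tool x angle relative to ey)
from plan import *
C=np.array([571.6,-397.4]); a=np.radians(102.8); ey=np.array([np.cos(a),np.sin(a)]); ex=np.array([ey[1],-ey[0]])
s=read_state(); d=s['ee_pos'][:2]*1000-C; print('tcp in stop',(d@ex).round(1),(d@ey).round(1),(s['ee_pos'][2]*1000).round(1),'F stop',(s['force'][:2]@ex).round(1),(s['force'][:2]@ey).round(1))
if len(sys.argv)>1:
    x,y,z,rel=[float(v) for v in sys.argv[1:5]]
    p=C+x*ex+y*ey; print('world',p.round(1)); plan(np.r_[p,z]/1000,102.8+rel-180)
E
python3 st.py -172 82 60 0
```

```text
tcp in stop -125.1 96.9 246.6 F stop -0.3 0.1
world [ 385.7 -355.5]
[[0.49,0.9,3.72,-0.1,-0.0,-2.4],[0.45,0.91,3.72,-0.1,-0.0,-2.4],[0.41,0.92,3.73,-0.1,-0.0,-2.4],[0.37,0.93,3.73,-0.1,-0.0,-2.4],[0.34,0.93,3.73,-0.1,-0.0,-2.4]]
```

Call:
arm_command --rows '[[[0.5, 0.9, 3.7, 0, 0, -2.4], [0.4, 0.9, 3.7, 0, 0, -2.4], [0.4, 0.9, 3.7, 0, 0, -2.4], [0.4, 0.9, 3.7, 0, 0, -2.4], [0.2, 0.7, 2.5, 0, 0, -2]]]'

```text
t: 30.1
ee_pos: [0.3955, -0.3532, 0.0738]
tool_rot: [[0.23, -0.973, 0.022], [-0.973, -0.23, -0.01], [0.014, -0.019, -1.0]]
force: [0.5, 0.4, -0.5]
gripper_width: 0.0468
```

```bash
python3 st.py -172 82 6 0
```

```text
tcp in stop -161.9 82.1 73.8 F stop 0.6 0.3
world [ 385.7 -355.5]
[[-0.05,0.57,3.38,-0.5,-0.4,0.3],[-0.02,0.54,3.38,-0.5,-0.4,0.3]]
```

Call:
arm_command --rows '[[[0, 0.6, 3, -0.5, -0.4, 0.3], [0, 0.6, 1.8, -0.5, -0.4, 0.3], [0, 0, 0.5, 0, 0, 0], [0, 0, 0, 0, 0, 0]]]' --hand 0.6

```text
t: 30.5
ee_pos: [0.3831, -0.3505, 0.014]
tool_rot: [[0.226, -0.974, -0.004], [-0.974, -0.226, 0.007], [-0.008, 0.002, -1.0]]
force: [-0.3, -0.1, -0.0]
gripper_width: 0.0512
```

```bash
python3 st.py -172 82 6 0
```

```text
tcp in stop -173.4 87.5 14.0 F stop -0.3 0.0
world [ 385.7 -355.5]
[[0.56,-0.14,0.8,0.1,0.5,0.2]]
```

Call:
arm_command --rows '[[[0.5, 0, 0.6, 0.1, 0.4, 0.2], [0, -0.8, 0.2, 0, 0, 0], [0, -0.8, 0, 0, 0, 0], [0, -0.8, 0, 0, 0, 0], [0, -0.8, 0, 0, 0, 0]]]'

```text
t: 31.0
ee_pos: [0.4207, -0.3501, 0.0097]
tool_rot: [[0.223, -0.975, 0.004], [-0.975, -0.223, -0.005], [0.006, -0.003, -1.0]]
force: [-0.3, -0.8, 0.6]
gripper_width: 0.0511
```

```bash
python3 st.py -72 82 6 0; python3 stop.py wrist;python3 -c "
from h import *
c=vision.camera('wrist');cv2.imwrite('pics/o_w.png',c['img'][:,:,::-1])"
```

```text
tcp in stop -136.7 79.6 9.7 F stop -0.5 -0.8
world [ 483.2 -333.4]
[[-0.12,-3.23,0.2,-0.1,-0.2,0.0],[-0.12,-3.23,0.19,-0.1,-0.2,0.0]]Traceback (most recent call last):
  File "stop.py", line 37, in <module>
    c=vision.camera(sys.argv[1]); P=cloud(c); C,ex,ey=stop(c,P)
                                                      ~~~~^^^^^
  File "stop.py", line 17, in stop
    f=cv2.fitLine(W.astype(np.float32),cv2.DIST_HUBER,0,.01,.01).ravel()
      ~~~~~~~~~~~^^^^^^^^^^^^^^^^^^^^^^^^^^^^^^^^^^^^^^^^^^^^^^^
cv2.error: OpenCV(4.12.0) /io/opencv/modules/imgproc/src/linefit.cpp:50: error: (-215:Assertion failed) count > 0 in function 'fitLine2D_wods'
```

View pics/o_w.png

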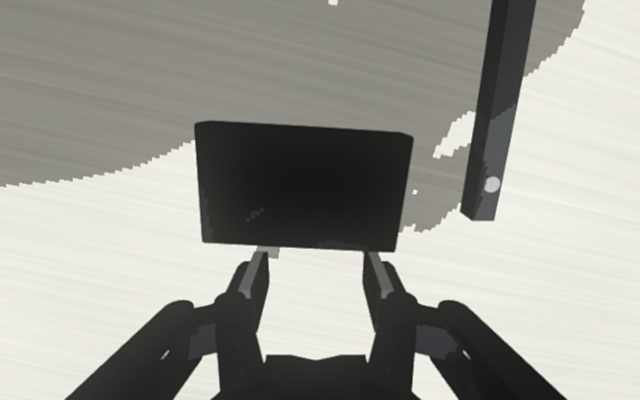

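The block is nearly square to the two fingers, which are just behind it. Its right end is well clear of the short wall at (480,210). Pushing on.

Call:
arm_command --rows '[[[-0.1, -0.8, 0.1, 0, -0.2, 0], [-0.1, -0.8, 0.1, 0, 0, 0], [0, -0.8, 0.1, 0, 0, 0], [0, -0.8, 0.1, 0, 0, 0], [0, -0.6, 0, 0, 0, 0]]]'

```text
t: 31.6
ee_pos: [0.4592, -0.3393, 0.0062]
tool_rot: [[0.224, -0.975, 0.002], [-0.975, -0.224, -0.002], [0.003, -0.001, -1.0]]
force: [-3.7, -0.3, 2.1]
gripper_width: 0.0512
```

```bash
python3 st.py -72 82 7 0;python3 -c "
from h import *
c=vision.camera('wrist');cv2.imwrite('pics/p_w.png',c['img'][:,:,::-1])"
```

```text
tcp in stop -96.8 81.5 6.2 F stop -3.7 0.5
world [ 483.2 -333.4]
[[-0.04,-2.48,-0.08,-0.1,-0.2,0.1]]
```

View pics/p_w.png

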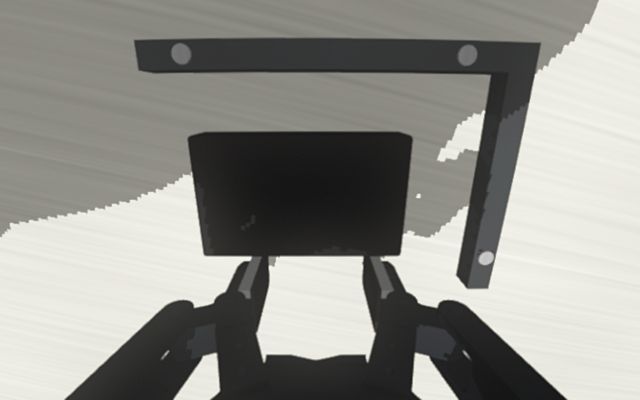

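Call:
arm_command --rows '[[[0, -0.8, 0, 0, -0.1, 0.1], [0, -0.7, 0, 0, 0, 0], [0, -0.5, 0, 0, 0, 0]]]'

```text
t: 31.95
ee_pos: [0.4806, -0.3341, 0.0059]
tool_rot: [[0.222, -0.975, 0.001], [-0.975, -0.222, 0.0], [0.0, -0.001, -1.0]]
force: [-4.5, -1.5, 3.5]
gripper_width: 0.0511
```

```bash
python3 st.py -72 82 7 0
```

```text
tcp in stop -74.7 81.9 5.9 F stop -4.7 -0.4
world [ 483.2 -333.4]
[[-0.01,-0.27,-0.11,-0.1,-0.0,0.0]]
```

Call:
arm_command --rows '[[[0, -0.3, 0, 0, 0, 0], [0, -0.2, 0, 0, 0, 0]]]'

```text
t: 32.15
ee_pos: [0.4854, -0.3328, 0.0058]
tool_rot: [[0.223, -0.975, -0.001], [-0.975, -0.223, 0.0], [-0.0, 0.001, -1.0]]
force: [-13.6, -3.4, 8.6]
gripper_width: 0.051
```

Call:
arm_command --rows '[[[0, -0.2, 0, 0, 0, 0], [0, -0.2, 0, 0, 0, 0]]]'

```text
t: 32.35
ee_pos: [0.4854, -0.3329, 0.0059]
tool_rot: [[0.223, -0.975, -0.01], [-0.975, -0.223, 0.0], [-0.002, 0.009, -1.0]]
force: [-11.7, -2.2, 8.9]
gripper_width: 0.0512
```

```bash
python3 st.py -72 82 7 0;python3 -c "
from h import *
c=vision.camera('wrist');cv2.imwrite('pics/q_w.png',c['img'][:,:,::-1])"
```

```text
tcp in stop -69.8 82.0 5.9 F stop -11.9 0.5
world [ 483.2 -333.4]
[[0.0,0.22,-0.1,0.5,0.1,0.1]]
```

View pics/q_w.png

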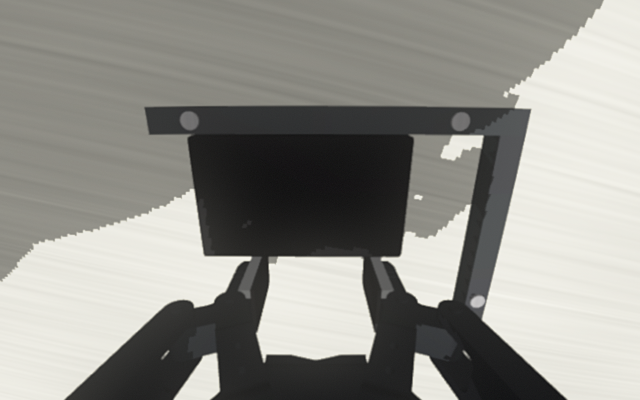

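Flush on the long wall. The right end still has a gap to the short wall. I'll back off, close the fingers and go round to the far end.

Call:
arm_command --rows '[[[0, 1, 0, 0, 0, 0], [0, 1.5, -2, 0, 0, 0], [0, 0, -4, 0, 0, 0], [0, 0, 0, 0, 0, 0]]]' --hand 0

```text
t: 32.8
ee_pos: [0.4603, -0.3377, 0.0662]
tool_rot: [[0.222, -0.975, -0.009], [-0.975, -0.222, 0.003], [-0.005, 0.008, -1.0]]
force: [1.7, -0.5, 0.6]
gripper_width: -0.0001
```

```bash
python3 st.py -31 172 60 0
```

```text
tcp in stop -95.3 82.8 66.2 F stop 1.6 -0.9
world [ 503.3 -236.5]
[[-2.97,-2.15,0.2,0.1,0.1,0.0],[-2.97,-2.14,0.2,0.1,0.1,0.0],[-2.97,-2.14,0.2,0.1,0.1,0.0]]
```

Call:
arm_command --rows '[[[-3, -2.1, 0, 0.1, 0.1, 0], [-3, -2.1, 0, 0.1, 0.1, 0], [-2.7, -2, 0.4, 0.1, 0.1, 0], [0, 0, 0, 0, 0, 0]]]'

```text
t: 33.2
ee_pos: [0.5039, -0.2378, 0.0629]
tool_rot: [[0.217, -0.976, 0.005], [-0.976, -0.217, -0.003], [0.004, -0.004, -1.0]]
force: [-0.3, -0.1, -0.2]
gripper_width: 0.0001
```

```bash
python3 st.py -31 172 8 0
```

```text
tcp in stop -30.7 170.7 62.9 F stop -0.3 -0.1
world [ 503.3 -236.5]
[[-0.08,0.03,2.75,-0.1,-0.1,-0.1],[-0.07,0.02,2.75,-0.1,-0.1,-0.1]]
```

Call:
arm_command --rows '[[[-0.1, 0.1, 2.6, -0.1, -0.1, -0.2], [-0.1, 0, 2, 0, 0, 0], [0, 0, 0.6, 0, 0, 0], [0, 0, 0, 0, 0, 0]]]'

```text
t: 33.6
ee_pos: [0.5042, -0.236, 0.0098]
tool_rot: [[0.223, -0.975, 0.007], [-0.975, -0.223, -0.003], [0.004, -0.006, -1.0]]
force: [-0.4, -0.7, 1.7]
gripper_width: 0.0001
```

```bash
python3 st.py -31 150 8 0
```

```text
tcp in stop -30.0 172.3 9.8 F stop -0.5 -0.6
world [ 508.1 -258. ]
[[2.23,0.11,0.19,-0.4,-0.2,0.1]]
```

Call:
arm_command --rows '[[[0.8, 0.05, 0.1, -0.3, -0.2, 0], [0.8, 0, 0, 0, 0, 0], [0.8, 0, 0, 0, 0, 0], [0.6, 0, 0, 0, 0, 0], [0.5, 0, 0, 0, 0, 0]]]'

```text
t: 34.1
ee_pos: [0.5129, -0.2746, 0.0112]
tool_rot: [[0.222, -0.975, 0.003], [-0.975, -0.222, -0.001], [0.002, -0.003, -1.0]]
force: [-0.4, 2.0, -0.5]
gripper_width: -0.0006
```

```bash
python3 st.py -31 115 8 0;python3 -c "
from h import *
c=vision.camera('wrist');cv2.imwrite('pics/r_w.png',c['img'][:,:,::-1])
c=vision.camera('top');zoom(c,(380,160,500,260),6,'pics/r_t.png')"
```

```text
tcp in stop -30.0 132.8 11.2 F stop 0.1 2.0
world [ 515.9 -292.1]
[[1.78,0.1,0.32,-0.2,-0.1,0.0]]
```

View pics/r_w.png

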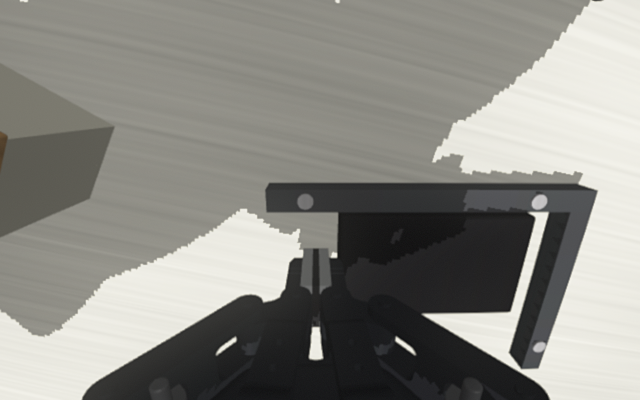

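Call:
arm_command --rows '[[[0.6, 0, 0.2, -0.2, -0.1, 0], [0.5, 0, 0.1, 0, 0, 0], [0.3, 0, 0, 0, 0, 0]]]'

```text
t: 34.5
ee_pos: [0.5147, -0.2811, 0.0111]
tool_rot: [[0.222, -0.975, -0.008], [-0.975, -0.222, 0.014], [-0.015, 0.004, -1.0]]
force: [-2.9, 3.6, 2.9]
gripper_width: -0.0003
```

```bash
python3 st.py -31 115 8 0;python3 -c "
from h import *
c=vision.camera('wrist');cv2.imwrite('pics/s_w.png',c['img'][:,:,::-1])"
```

```text
tcp in stop -29.7 126.0 11.1 F stop -2.0 4.2
world [ 515.9 -292.1]
[[1.11,0.13,0.29,0.2,0.9,0.0]]
```

View pics/s_w.png

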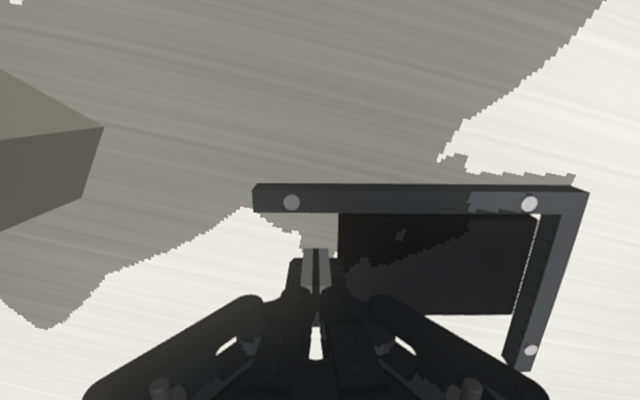

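Call:
arm_command --rows '[[[0.4, 0, 0, 0.2, 0.8, 0], [0.3, 0, 0, 0, 0, 0]]]'

```text
t: 34.75
ee_pos: [0.5159, -0.2867, 0.011]
tool_rot: [[0.223, -0.975, -0.003], [-0.975, -0.223, 0.003], [-0.003, 0.002, -1.0]]
force: [-1.1, 3.9, 1.3]
gripper_width: -0.0001
```

Call:
arm_command --rows '[[[0.3, 0, 0, 0, 0, 0], [0.3, 0, 0, 0, 0, 0]]]'

```text
t: 34.95
ee_pos: [0.5171, -0.292, 0.011]
tool_rot: [[0.224, -0.975, -0.004], [-0.975, -0.224, 0.005], [-0.005, 0.003, -1.0]]
force: [-1.3, 4.5, 3.6]
gripper_width: -0.0
```

```bash
python3 st.py -31 115 8 0;python3 -c "
from h import *
c=vision.camera('wrist');cv2.imwrite('pics/t_w.png',c['img'][:,:,::-1])"
```

```text
tcp in stop -29.8 114.8 11.0 F stop -0.3 4.7
world [ 515.9 -292.1]
[[-0.02,0.12,0.3,0.1,0.3,0.1]]
```

View pics/t_w.png

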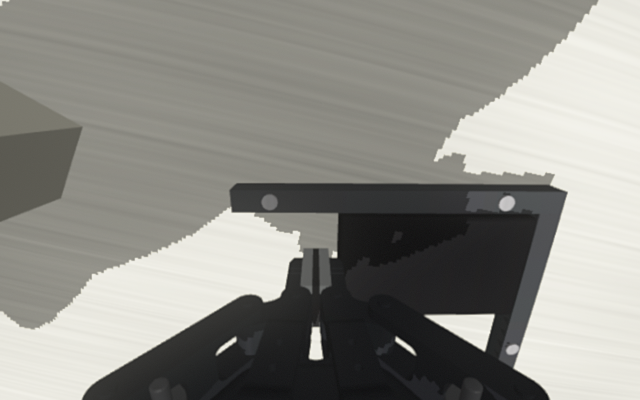

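Call:
arm_command --rows '[[[0.3, 0, 0, 0, 0.2, 0], [0.3, 0, 0, 0, 0, 0]]]'

```text
t: 35.2
ee_pos: [0.5181, -0.297, 0.0107]
tool_rot: [[0.223, -0.975, -0.004], [-0.975, -0.223, 0.004], [-0.005, 0.003, -1.0]]
force: [-3.2, 16.4, 11.3]
gripper_width: -0.0
```

Call:
arm_command --rows '[[[0.2, 0, 0, 0, 0, 0], [0.2, 0, 0, 0, 0, 0]]]'

```text
t: 35.4
ee_pos: [0.5182, -0.2967, 0.0109]
tool_rot: [[0.222, -0.975, -0.008], [-0.975, -0.223, 0.013], [-0.014, 0.005, -1.0]]
force: [-3.7, 12.3, 9.8]
gripper_width: -0.0001
```

```bash
python3 st.py
```

```text
tcp in stop -29.8 110.0 10.9 F stop -0.9 12.8
```

Firm contact with the short wall. I'll back off and rise to check.

Call:
arm_command --rows '[[[-0.8, 0, 0, 0, 0, 0], [-1.5, 0, -2, 0, 0, 0], [-1, 3, -4, 0, 0, 0], [0, 4, -4, 0, 0, 0], [0, 4, -4, 0, 0, 0]]]' --hand 0.6

```text
t: 35.9
ee_pos: [0.4113, -0.2886, 0.1414]
tool_rot: [[0.227, -0.974, -0.013], [-0.974, -0.227, 0.013], [-0.016, 0.009, -1.0]]
force: [1.1, -1.4, 0.3]
gripper_width: 0.0514
```

Call:
arm_command --rows '[[[2, 2, -2, 0, 0, 0], [2, 0, 0, 0, 0, 0], [2, 0, 0, 0, 0, 0], [0, 0, 0, 0, 0, 0], [0, 0, 0, 0, 0, 0]]]'

```text
t: 36.4
ee_pos: [0.4047, -0.3631, 0.1715]
tool_rot: [[0.222, -0.975, -0.001], [-0.975, -0.222, -0.008], [0.008, 0.002, -1.0]]
force: [-2.0, -0.4, -0.2]
gripper_width: 0.0516
```

```bash
python3 stop.py wrist; python3 stop.py wrist; python3 st.py; python3 -c "
from h import *
c=vision.camera('wrist');cv2.imwrite('pics/u_w.png',c['img'][:,:,::-1])"
```

```text
long ang 99.44 short ang -160.03 widths [-45.6   0.   12.7] [-14.7   0.   43.4] 4446 2219
corner [ 559.6 -388.8] ey ang 103.73
marver 7656 (array([ 532.1, -356.9]), (99.6, 58.8), -76.8)
marver in stop frame [-19.2  37.5] yaw err -0.5
long ang 99.95 short ang -161.45 widths [-46.6  -0.   11.9] [-13.5   0.   43. ] 4397 2216
corner [ 560.9 -390.2] ey ang 103.45
marver 7667 (array([ 531.8, -357.1]), (99.5, 59.6), -76.8)
marver in stop frame [-20.6  39. ] yaw err -0.3
tcp in stop -154.9 71.1 171.2 F stop -0.8 -0.2
```

View pics/u_w.png

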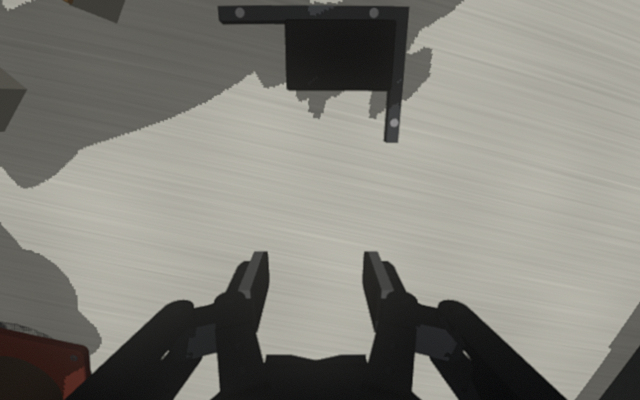

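The block sits in the corner with no visible gap at (340,55). It measures (532,-357) against a home of (531,-355). One more light press onto the long wall.

```bash
python3 st.py -95 52 40 0
```

```text
tcp in stop -154.8 71.5 171.1 F stop 0.1 0.2
world [ 467.4 -367.7]
[[0.47,-1.5,3.28,0.0,-0.1,0.0],[0.47,-1.5,3.28,0.0,-0.1,0.0],[0.48,-1.5,3.28,0.0,-0.1,0.0],[0.48,-1.5,3.28,0.0,-0.1,0.0]]
```

Call:
arm_command --rows '[[[0.5, -1.5, 3.2, 0, -0.1, 0], [0.5, -1.4, 3.2, 0, -0.1, 0], [0.5, -1.3, 3, 0, -0.1, 0], [0.4, -1.2, 2.5, 0, 0, 0], [0, 0, 0, 0, 0, 0]]]'

```text
t: 37.05
ee_pos: [0.4643, -0.3663, 0.0488]
tool_rot: [[0.227, -0.974, -0.001], [-0.974, -0.227, -0.004], [0.003, 0.002, -1.0]]
force: [-1.4, 0.5, -1.0]
gripper_width: 0.0513
```

```bash
python3 st.py -92 51 7 0
```

```text
tcp in stop -97.7 54.1 48.8 F stop -1.2 0.8
world [ 470.6 -368. ]
[[0.3,-0.58,4.18,0.1,-0.2,0.3]]
```

Call:
arm_command --rows '[[[0.3, 0, 2.5, 0.1, -0.2, 0.2], [0, 0, 1.4, 0, 0, 0], [0, 0, 0.2, 0, 0, 0], [0, -0.5, 0, 0, 0, 0], [0, -0.5, 0, 0, 0, 0]]]'

```text
t: 37.55
ee_pos: [0.4755, -0.3661, 0.0102]
tool_rot: [[0.226, -0.974, -0.0], [-0.974, -0.226, -0.001], [0.001, 0.0, -1.0]]
force: [-0.2, -0.4, 0.3]
gripper_width: 0.0513
```

```bash
python3 st.py -70 51 7 0
```

```text
tcp in stop -86.8 51.8 10.2 F stop -0.3 -0.3
world [ 492.  -363.2]
[[0.09,-1.68,0.32,0.0,-0.1,0.2]]
```

Call:
arm_command --rows '[[[0, -0.6, 0.2, 0, 0, 0.2], [0, -0.5, 0, 0, 0, 0], [0, -0.4, 0, 0, 0, 0], [0, -0.2, 0, 0, 0, 0]]]'

```text
t: 37.95
ee_pos: [0.4927, -0.3639, 0.0114]
tool_rot: [[0.224, -0.975, -0.003], [-0.975, -0.224, -0.005], [0.005, 0.004, -1.0]]
force: [-15.2, -4.5, 3.6]
gripper_width: 0.0513
```

Call:
arm_command --rows '[[[0, -0.2, 0, 0, 0, 0], [0, -0.2, 0, 0, 0, 0]]]'

```text
t: 38.15
ee_pos: [0.4925, -0.364, 0.0115]
tool_rot: [[0.224, -0.974, -0.012], [-0.975, -0.224, -0.005], [0.002, 0.013, -1.0]]
force: [-8.5, -0.8, 4.0]
gripper_width: 0.0514
```

```bash
python3 st.py;python3 -c "
from h import *
c=vision.camera('wrist');cv2.imwrite('pics/v_w.png',c['img'][:,:,::-1])"
```

```text
tcp in stop -69.7 50.1 11.5 F stop -8.4 1.1
```

View pics/v_w.png

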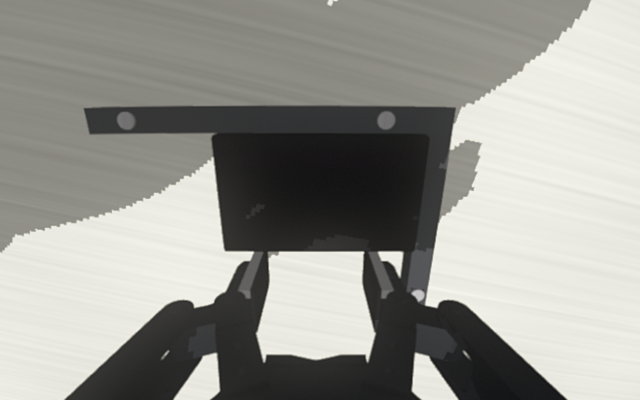

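Flush on both walls. Now back off, rise and travel to the torch. On the way I'll recheck the jars.

Call:
arm_command --rows '[[[0, 1, 0, 0, 0, 0], [0, 1.5, -2, 0, 0, 0], [0, 0, -4.5, 0, 0, 0], [0, 0, -4.5, 0, 0, 0], [0, 0, -4.5, 0, 0, 0]]]'

```text
t: 38.7
ee_pos: [0.4641, -0.365, 0.1624]
tool_rot: [[0.224, -0.974, -0.024], [-0.974, -0.224, 0.007], [-0.012, 0.022, -1.0]]
force: [0.5, -1.3, -0.9]
gripper_width: 0.0512
```

```bash
python3 plan.py 475 300 270 44
```

```text
[[-4.04,-0.98,-0.64,-0.0,0.1,-7.6],[-3.88,-1.51,-0.65,-0.0,0.1,-7.6],[-3.64,-2.01,-0.66,-0.0,0.1,-7.6],[-3.35,-2.47,-0.67,-0.0,0.1,-7.6],[-2.99,-2.89,-0.67,-0.0,0.1,-7.6]]
[[-2.58,-3.26,-0.68,-0.0,0.1,-7.6],[-2.13,-3.57,-0.68,-0.0,0.1,-7.6],[-1.64,-3.82,-0.69,-0.0,0.1,-7.6],[-1.12,-4.0,-0.69,-0.0,0.1,-7.6],[-0.59,-4.11,-0.69,-0.0,0.1,-7.6]]
[[-0.04,-4.15,-0.69,-0.0,0.1,-7.6],[0.51,-4.12,-0.69,-0.0,0.1,-7.6],[1.05,-4.02,-0.69,-0.0,0.1,-7.6],[1.57,-3.85,-0.69,-0.0,0.1,-7.6],[2.06,-3.61,-0.68,-0.0,0.1,-7.6]]
[[2.52,-3.3,-0.68,-0.0,0.1,-7.6]]
```

Call:
arm_command --rows '[[[-4, -1, -1, 0, 0.1, -7.6], [-3.9, -1.5, -1, 0, 0.1, -7.6], [-3.6, -2, -1, 0, 0.1, -7.6], [-3.3, -2.5, -1, 0, 0.1, -7.6], [-3, -2.9, -1, 0, 0.1, -7.6]]]'

```text
t: 39.2
ee_pos: [0.4701, -0.16, 0.2238]
tool_rot: [[0.786, -0.618, -0.002], [-0.618, -0.786, -0.013], [0.007, 0.012, -1.0]]
force: [1.1, 1.0, 0.5]
gripper_width: 0.0515
```

```bash
python3 plan.py 475 300 270 44
```

```text
[[-2.54,-3.31,-0.48,0.1,0.0,-7.5],[-2.09,-3.61,-0.47,0.1,0.0,-7.5],[-1.6,-3.86,-0.47,0.1,0.0,-7.5],[-1.09,-4.03,-0.46,0.1,0.0,-7.5],[-0.56,-4.14,-0.46,0.1,0.0,-7.5]]
[[-0.01,-4.18,-0.45,0.1,0.0,-7.5],[0.53,-4.15,-0.45,0.1,0.0,-7.5],[1.06,-4.04,-0.44,0.1,0.0,-7.5],[1.58,-3.87,-0.44,0.1,0.0,-7.5],[2.07,-3.63,-0.43,0.1,0.0,-7.5]]
[[2.53,-3.33,-0.43,0.1,0.0,-7.5]]
```

Call:
arm_command --rows '[[[-2.5, -3.3, -0.5, 0.1, 0, -7.5], [-2.1, -3.6, -0.5, 0.1, 0, -7.5], [-1.6, -3.9, -0.5, 0.1, 0, -7.5], [-1.1, -4, -0.5, 0.1, 0, -7.5], [-0.6, -4.1, -0.5, 0.1, 0, -7.5]]]'

```text
t: 39.7
ee_pos: [0.4687, 0.0564, 0.2506]
tool_rot: [[1.0, 0.016, 0.01], [0.016, -1.0, -0.006], [0.01, 0.006, -1.0]]
force: [1.2, -0.4, 1.2]
gripper_width: 0.0512
```

Call:
arm_command --rows '[[[0, -4.2, -0.4, 0.1, 0, -7.5], [0.5, -4.1, -0.4, 0.1, 0, -7.5], [1, -4, -0.4, 0.1, 0, -7.5], [1.5, -3.8, -0.4, 0.1, 0, -7.5]]]'

```text
t: 40.1
ee_pos: [0.4613, 0.2288, 0.2686]
tool_rot: [[0.845, 0.534, 0.014], [0.534, -0.846, 0.003], [0.014, 0.005, -1.0]]
force: [1.1, -0.0, -0.4]
gripper_width: 0.051
```

```bash
python3 plan.py 475 300 270 44
```

```text
[[2.48,-2.65,-0.05,0.2,-0.4,-5.9],[2.74,-2.38,-0.06,0.2,-0.4,-5.9]]
```

Call:
arm_command --rows '[[[2.4, -2.6, 0, 0.2, -0.4, -5.9], [2.2, -1.8, 0, 0.2, -0.4, -5.5], [0, 0, 0, 0, 0, 0], [0, 0, 0, 0, 0, 0]]]'

```text
t: 40.5
ee_pos: [0.4723, 0.2993, 0.2705]
tool_rot: [[0.71, 0.704, 0.002], [0.704, -0.71, 0.003], [0.004, -0.001, -1.0]]
force: [0.3, -1.0, 0.1]
gripper_width: 0.0514
```

Run:
```python
from meas import *
s=read_state(); print(s['ee_pos'].round(4),s['tool_rot'].round(3).tolist())
c=vision.camera('wrist'); cv2.imwrite('pics/w_w.png',c['img'][:,:,::-1]); print(c['position'])
np.savez('w_w.npz',**c)
t=avg('top'); np.savez('w_t.npz',**t); d=avg('side'); np.savez('w_s.npz',**d)
P=cloud(t)
for n,xy in [('wide',(.669,.12)),('narrow',(.672,-.13)),('oblong',(.55,-.112)),('square',(.427,-.01))]:
    for c in (t,d):
        P=cloud(c);Q=region(c,P,xy,.06,.061,.073,.066); 
        if len(Q)>20: print(n,len(Q),rect(Q))
Q=region(t,cloud(t),(.532,-.356),.09,.017,.03,.02); print('marver',rect(Q))
```

```text
[0.4723 0.2993 0.2705] [[0.71, 0.704, 0.002], [0.704, -0.71, 0.003], [0.004, -0.001, -1.0]]
[0.41277193 0.35835514 0.41215456]
wide 364 (array([666. , 119.6]), (69.9, 67.7), -5.5)
wide 315 (array([665.5, 123.6]), (72.5, 69.8), -73.2)
narrow 160 (array([ 671.2, -127.8]), (48.7, 47.2), 37.5)
narrow 104 (array([ 670.2, -125.9]), (53.1, 49.8), -80.5)
oblong 320 (array([ 550.6, -112.8]), (75.1, 49.6), 71.4)
square 329 (array([426.7,  -9.6]), (61.3, 59.9), -30.7)
square 215 (array([426.4,  -6.9]), (64.2, 63.9), -30.7)
marver (array([ 515.8, -351.5]), (133.1, 110.2), -79.8)
```

View pics/w_w.png

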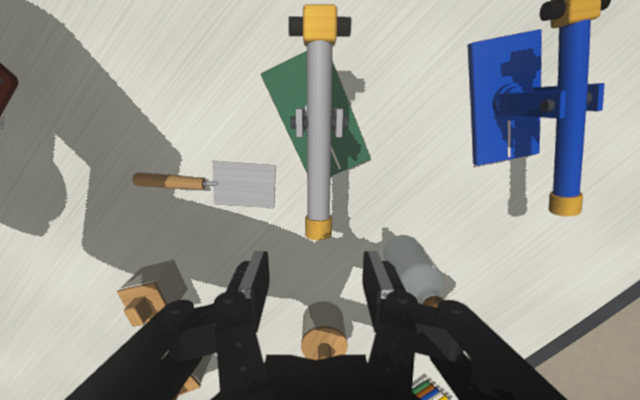

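```bash
cat > tm.py <<'E'
from meas import *
def tm(c,name):
    P=cloud(c); hsv=cv2.cvtColor(c['img'],cv2.COLOR_RGB2HSV)
    near=(np.hypot(P[...,0]-.426,P[...,1]-.354)<.15)
    g=(P[...,2]<.03)&(hsv[...,1]>90)&(hsv[...,0]>55)&(hsv[...,0]<95)&near
    r,q=np.nonzero(g); bs=None
    if len(q)>50: bs=rect(onplane(c,np.c_[q,r],.014)[:,:2]); print(name,'base',len(q),bs)
    # brass
    br=(P[...,2]>.07)&near&(hsv[...,1]>110)&(hsv[...,0]>12)&(hsv[...,0]<32)&(P[...,2]<.24)
    br=cv2.morphologyEx(br.astype(np.uint8),cv2.MORPH_OPEN,np.ones((2,2)))
    n,l,st,ce=cv2.connectedComponentsWithStats(br)
    for i in range(1,n):
        if st[i,4]>15: print(name,'brass',st[i,4],np.nanmedian(P[l==i],0).round(4))
    # tube: gray, z>0.1
    m=(P[...,2]>.09)&(hsv[...,1]<60)&near&(P[...,2]<.22)&(hsv[...,2]>60)
    m=cv2.morphologyEx(m.astype(np.uint8),cv2.MORPH_OPEN,np.ones((3,3)))
    n,l,st,ce=cv2.connectedComponentsWithStats(m); i=1+np.argmax(st[1:,4]); Q=P[l==i]
    # restrict to tube away from fork
    f=cv2.fitLine(Q[:,:2].astype(np.float32),cv2.DIST_HUBER,0,.0001,.0001).ravel(); d=f[:2]*(1 if f[0]>0 else -1)
    nrm=np.array([-d[1],d[0]]); B=np.array([.426,.354])
    s=(Q[:,:2]-B)@d; o=(Q[:,:2]-B)@nrm
    for it in range(2):
        k=(abs(s)>.03)&(abs(s)<.095)
        # midline by bins
        X=[];Y=[];Z=[]
        for a in np.arange(-.095,.1,.01):
            j=k&(abs(s-a)<.005)
            if j.sum()>8:
                lo,hi=np.percentile(o[j],[3,97]); X.append(a);Y.append((lo+hi)/2);Z.append(np.percentile(Q[j][:,2],85))
        p=np.polyfit(X,Y,1); z=np.polyfit(X,Z,1)
    ang=np.degrees(np.arctan2(d[1],d[0]))+np.degrees(np.arctan(p[0]))
    print(name,'barrel ang',ang.round(2),'offset from base ctr',(p[1]*1000).round(1),'tilt',np.degrees(np.arctan(z[0])).round(2),'top z at pivot',(z[1]*1000).round(1),len(X))
    return
if __name__=='__main__':
    import sys
    for n in sys.argv[1:]:
        tm(dict(np.load(n)) if n.endswith('npz') else vision.camera(n),n)
E
python3 tm.py w_w.npz w_t.npz w_s.npz
```

```text
w_w.npz base 2214 (array([427.8, 348.9]), (155.1, 85.7), -20.9)
w_w.npz brass 1199 [0.3694 0.4096 0.1247]
w_w.npz brass 479 [0.5048 0.2721 0.1319]
w_w.npz barrel ang -45.54 offset from base ctr -2.1 tilt 2.05 top z at pivot 126.8 11
w_t.npz base 160 (array([425.9, 346.4]), (123.3, 80.6), -14.0)
w_t.npz brass 29 [0.4996 0.2663 0.1308]
w_t.npz barrel ang -45.43 offset from base ctr -3.2 tilt 1.48 top z at pivot 128.3 4
w_s.npz base 1523 (array([426.2, 353.7]), (160.3, 93.0), -20.7)
w_s.npz brass 95 [0.5027 0.2799 0.1311]
w_s.npz brass 269 [0.3631 0.4161 0.1251]
w_s.npz barrel ang -45.63 offset from base ctr -1.0 tilt 1.93 top z at pivot 128.5 11
```

```bash
python3 plan.py 475.3 301.1 101 44.4
```

```text
[[0.08,-0.0,4.25,-0.0,-0.1,0.1],[0.08,-0.0,4.25,-0.0,-0.1,0.1],[0.09,-0.0,4.25,-0.0,-0.1,0.1],[0.09,-0.01,4.25,-0.0,-0.1,0.1]]
```

Call:
arm_command --rows '[[[0.1, 0, 3.5, 0, -0.1, 0.1], [0.1, 0, 3.5, 0, -0.1, 0.1], [0.1, 0, 3, 0, -0.1, 0], [0, 0, 1.5, 0, 0, 0], [0, 0, 0, 0, 0, 0]]]'

```text
t: 41.35
ee_pos: [0.4775, 0.2986, 0.1551]
tool_rot: [[0.718, 0.696, 0.004], [0.696, -0.718, 0.002], [0.005, 0.001, -1.0]]
force: [-0.4, -0.2, -0.2]
gripper_width: 0.051
```

```bash
python3 plan.py 475.3 301.1 101 44.4;python3 -c "
from h import *
c=vision.camera('wrist');cv2.imwrite('pics/x_w.png',c['img'][:,:,::-1])"
```

```text
[[-0.0,-0.17,2.71,0.0,-0.1,-0.1],[0.0,-0.17,2.71,0.0,-0.1,-0.1]]
```

View pics/x_w.png

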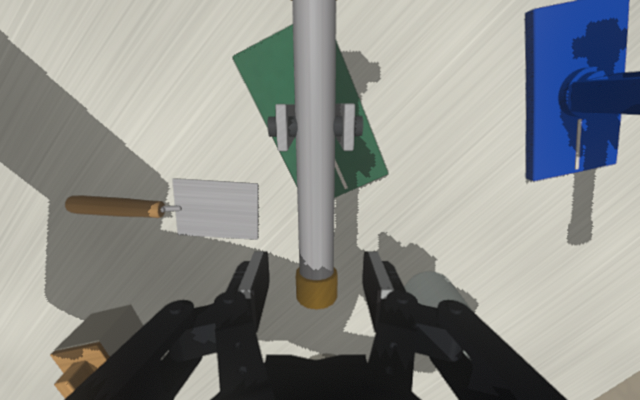

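The barrel is centred between the jaws (column 317). Going down to grip it.

Call:
arm_command --rows '[[[0, -0.2, 2, 0, -0.1, 0], [0, -0.1, 2, 0, 0, 0], [0, 0, 1, 0, 0, 0], [0, 0, 0, 0, 0, 0]]]'

```text
t: 41.8
ee_pos: [0.4806, 0.302, 0.1117]
tool_rot: [[0.719, 0.695, 0.014], [0.695, -0.719, 0.006], [0.014, 0.005, -1.0]]
force: [-0.2, -0.1, 0.1]
gripper_width: 0.0512
```

```bash
python3 plan.py 475.3 301.1 101 44.4
```

```text
[[-0.46,-0.31,1.06,0.3,-0.8,-0.4]]
```

Call:
arm_command --rows '[[[-0.4, -0.25, 0.7, 0.3, -0.7, -0.3], [0, 0, 0.2, 0, 0, 0], [0, 0, 0, 0, 0, 0]]]'

```text
t: 42.1
ee_pos: [0.4778, 0.3017, 0.1055]
tool_rot: [[0.715, 0.699, 0.005], [0.699, -0.715, 0.003], [0.005, 0.001, -1.0]]
force: [0.2, 1.3, 0.2]
gripper_width: 0.0512
```

```bash
python3 plan.py 475.3 301.1 101 44.4
```

```text
[[-0.22,-0.13,0.45,0.1,-0.3,-0.1]]
```

```bash
python3 -c "
from h import *
c=vision.camera('top');zoom(c,(260,130,500,270),3.3,'pics/y_t.png')"
```

```text
(no output)
```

View pics/y_t.png

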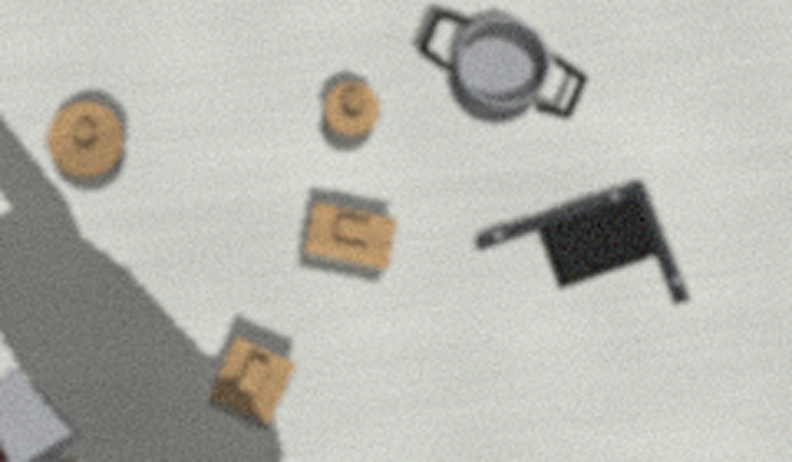

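Call:
arm_command --rows '[[[-0.15, -0.1, 0.4, 0.1, -0.2, 0], [0, 0, 0, 0, 0, 0]]]'

```text
t: 42.35
ee_pos: [0.4764, 0.3016, 0.1021]
tool_rot: [[0.715, 0.699, 0.002], [0.699, -0.715, 0.002], [0.003, -0.0, -1.0]]
force: [-0.2, -0.6, -0.2]
gripper_width: 0.0514
```

All lids are on and the marver is in its corner, so I'll grip the barrel.

Call:
arm_command --rows '[[[0, 0, 0, 0, 0, 0], [0, 0, 0, 0, 0, 0], [0, 0, 0, 0, 0, 0], [0, 0, 0, 0, 0, 0]]]' --hand 0

```text
t: 42.75
ee_pos: [0.4763, 0.3014, 0.1023]
tool_rot: [[0.715, 0.699, 0.002], [0.699, -0.715, 0.001], [0.002, 0.0, -1.0]]
force: [0.8, -0.1, -0.8]
gripper_width: 0.0228
```

```bash
cat > tq.py <<'E'
# arc plan about pivot: from current, rotate swivel by dpsi and tilt to th; prints rows
from plan import *
piv=np.array([.4263,.351,.116])
def pose(ang,tilt,r=.0705,hold=.019):
    a,t=np.radians(ang),np.radians(tilt)
    d=np.array([np.cos(a)*np.cos(t),np.sin(a)*np.cos(t),np.sin(t)])   # tool y
    up=np.array([-np.cos(a)*np.sin(t),-np.sin(a)*np.sin(t),np.cos(t)])
    z=-up; y=d; x=np.cross(y,z)
    return piv+r*d-hold*up, np.c_[x,y,z]
def now(hold=.019):
    s=read_state(); g=s['ee_pos']-hold*s['tool_rot'][:,2]-piv; y=s['tool_rot'][:,1]
    print('grip pt: ang',np.degrees(np.arctan2(g[1],g[0])).round(2),'tilt',np.degrees(np.arctan2(g[2],np.hypot(g[0],g[1]))).round(2),'r',(np.linalg.norm(g)*1000).round(1),'| tool y ang',np.degrees(np.arctan2(y[1],y[0])).round(2),'tilt',np.degrees(np.arcsin(y[2])).round(2),'F',s['force'].round(1),'w',round(s['gripper_width'],4))
if __name__=='__main__':
    now()
    if len(sys.argv)>2:
        a0,t0,a1,t1,n=[float(v) for v in sys.argv[1:6]]; n=int(n); rows=[]
        for i in range(n):
            p0,R0=pose(a0+(a1-a0)*i/n,t0+(t1-t0)*i/n); p1,R1=pose(a0+(a1-a0)*(i+1)/n,t0+(t1-t0)*(i+1)/n)
            rows.append([float(x) for x in (R0.T@(p1-p0)*100).round(2)]+[float(x) for x in np.degrees(R.from_matrix(R0.T@R1).as_rotvec()).round(1)])
        print(str(rows).replace(' ',''))
E
python3 tq.py -45.5 2 -20.8 2 8
```

```text
grip pt: ang -44.78 tilt 4.3 r 70.6 | tool y ang -45.63 tilt 0.02 F [ 0.8 -0.1 -0.8] w 0.0228
[[0.38,-0.01,-0.0,0.0,0.1,-3.1],[0.38,-0.01,-0.0,0.0,0.1,-3.1],[0.38,-0.01,-0.0,0.0,0.1,-3.1],[0.38,-0.01,-0.0,0.0,0.1,-3.1],[0.38,-0.01,-0.0,0.0,0.1,-3.1],[0.38,-0.01,-0.0,0.0,0.1,-3.1],[0.38,-0.01,-0.0,-0.0,0.1,-3.1],[0.38,-0.01,-0.0,0.0,0.1,-3.1]]
```

Call:
arm_command --rows '[[[0.4, 0, 0, 0, 0, -3.1], [0.4, 0, 0, 0, 0, -3.1], [0.4, 0, 0, 0, 0, -3.1], [0.4, 0, 0, 0, 0, -3.1], [0.4, 0, 0, 0, 0, -3.1]]]'

```text
t: 43.25
ee_pos: [0.4872, 0.3158, 0.1022]
tool_rot: [[0.496, 0.868, -0.003], [0.868, -0.496, -0.001], [-0.003, -0.002, -1.0]]
force: [-2.5, -1.1, 1.5]
gripper_width: 0.0227
```

```bash
python3 tq.py
```

```text
grip pt: ang -30.0 tilt 4.26 r 70.5 | tool y ang -29.74 tilt -0.14 F [-2.5 -1.1  1.5] w 0.0227
```

Working smoothly; about 9° of swivel remains. I'll finish that, then start the tilt.

Call:
arm_command --rows '[[[0.4, 0, 0, 0, 0, -3.1], [0.4, 0, 0, 0, 0, -3.1], [0.3, 0, 0, 0, 0, -2.5], [0, 0, 0, 0, 0, 0]]]'

```text
t: 43.65
ee_pos: [0.4917, 0.3256, 0.1023]
tool_rot: [[0.354, 0.935, -0.006], [0.935, -0.354, -0.002], [-0.004, -0.005, -1.0]]
force: [0.6, 0.7, -0.2]
gripper_width: 0.023
```

```bash
python3 tq.py -20.8 4 -20.8 32 9
```

```text
grip pt: ang -21.14 tilt 4.28 r 70.4 | tool y ang -20.76 tilt -0.28 F [ 0.6  0.7 -0.2] w 0.023
[[-0.0,0.09,-0.39,-3.1,-0.0,-0.0],[0.0,0.09,-0.39,-3.1,0.0,0.0],[0.0,0.09,-0.39,-3.1,0.0,-0.0],[0.0,0.09,-0.39,-3.1,0.0,0.0],[-0.0,0.09,-0.39,-3.1,-0.0,-0.0],[0.0,0.09,-0.39,-3.1,0.0,0.0],[-0.0,0.09,-0.39,-3.1,-0.0,-0.0],[-0.0,0.09,-0.39,-3.1,0.0,0.0],[0.0,0.09,-0.39,-3.1,0.0,-0.0]]
```

Call:
arm_command --rows '[[[0, 0.1, -0.4, -3.1, 0, 0], [0, 0.1, -0.4, -3.1, 0, 0], [0, 0.1, -0.4, -3.1, 0, 0], [0, 0.1, -0.4, -3.1, 0, 0], [0, 0.1, -0.4, -3.1, 0, 0]]]'

```text
t: 44.15
ee_pos: [0.4931, 0.3249, 0.1197]
tool_rot: [[0.363, 0.899, 0.247], [0.932, -0.349, -0.097], [-0.001, 0.265, -0.964]]
force: [0.2, -0.8, -2.9]
gripper_width: 0.0227
```

```bash
python3 tq.py
```

```text
grip pt: ang -21.34 tilt 18.27 r 70.3 | tool y ang -21.25 tilt 15.39 F [ 0.2 -0.8 -2.9] w 0.0227
```

Call:
arm_command --rows '[[[0, 0.1, -0.4, -3.1, 0, 0], [0, 0.1, -0.4, -3.1, 0, -0.2], [0, 0.1, -0.4, -3.1, 0, -0.2], [0, 0.1, -0.3, -3, 0, 0], [0, 0, 0, 0, 0, 0]]]'

```text
t: 44.65
ee_pos: [0.4907, 0.3258, 0.1349]
tool_rot: [[0.359, 0.822, 0.441], [0.933, -0.317, -0.169], [0.001, 0.472, -0.881]]
force: [3.8, -3.1, 0.6]
gripper_width: 0.0226
```

```bash
python3 tq.py;  python3 tm.py side top wrist; python3 -c "
from h import *
c=vision.camera('side');zoom(c,(290,210,410,350),4.2,'pics/z_s.png')"
```

```text
grip pt: ang -21.39 tilt 30.64 r 70.0 | tool y ang -21.08 tilt 28.2 F [ 3.8 -3.1  0.6] w 0.0226
side base 1646 (array([425.8, 353.5]), (159.5, 93.9), -20.7)
side brass 124 [0.5113 0.3264 0.1773]
side brass 192 [0.3512 0.383  0.084 ]
side barrel ang -19.26 offset from base ctr -0.6 tilt 27.04 top z at pivot 128.3 6
top base 215 (array([420.9, 335. ]), (150.0, 49.1), -21.2)
top brass 65 [0.5111 0.3122 0.1798]
top barrel ang -12.02 offset from base ctr -1.2 tilt -1.39 top z at pivot 108.1 2
wrist base 4830 (array([431.5, 347.9]), (86.9, 72.2), 69.1)
wrist brass 1008 [0.504  0.3229 0.1746]
wrist barrel ang -20.81 offset from base ctr -4.3 tilt 28.56 top z at pivot 127.9 8
```

View pics/z_s.png

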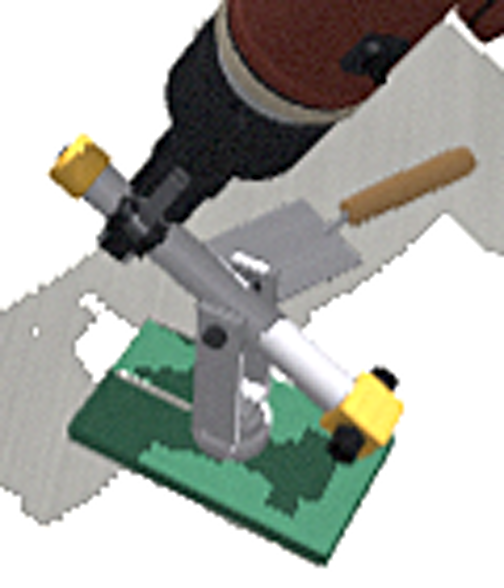

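Call:
arm_command --rows '[[[0, 0, -0.2, -1.2, 0, 0], [0, 0, 0, 0, 0, 0]]]'

```text
t: 45.05
ee_pos: [0.4903, 0.3259, 0.1364]
tool_rot: [[0.363, 0.813, 0.455], [0.932, -0.317, -0.175], [0.002, 0.488, -0.873]]
force: [-2.7, -0.6, 3.6]
gripper_width: 0.0225
```

```bash
python3 tq.py;  python3 tm.py side wrist
```

```text
grip pt: ang -21.44 tilt 31.86 r 70.1 | tool y ang -21.33 tilt 29.2 F [-2.7 -0.6  3.6] w 0.0225
side base 1625 (array([425.7, 353.4]), (159.5, 93.9), -20.7)
side brass 125 [0.5096 0.3266 0.1786]
side brass 193 [0.3523 0.3833 0.0826]
side barrel ang -16.82 offset from base ctr 0.0 tilt 26.89 top z at pivot 127.0 6
wrist base 4475 (array([433.2, 347.1]), (87.1, 72.0), 68.7)
wrist brass 1007 [0.5026 0.3234 0.1765]
wrist barrel ang -20.81 offset from base ctr -4.2 tilt 29.85 top z at pivot 128.1 8
```

Tilt reads 29.9° and heading −20.8°. Releasing and backing off along the tool axis.

Call:
arm_command --rows '[[[0, 0, 0, 0, 0, 0], [0, 0, 0, 0, 0, 0], [0, 0, 0, 0, 0, 0]]]' --hand 0.6

```text
t: 45.45
ee_pos: [0.4904, 0.3259, 0.1361]
tool_rot: [[0.363, 0.814, 0.454], [0.932, -0.318, -0.175], [0.002, 0.487, -0.874]]
force: [-0.1, -0.6, 0.1]
gripper_width: 0.0512
```

Call:
arm_command --rows '[[[0, 0, -1, 0, 0, 0], [0, 0, -2, 0, 0, 0], [0, 0, -3, 0, 0, 0], [0, 0, -4, 0, 0, 0], [0, 0, -4, 0, 0, 0]]]'

```text
t: 45.95
ee_pos: [0.4228, 0.3476, 0.2571]
tool_rot: [[0.367, 0.817, 0.444], [0.93, -0.318, -0.184], [-0.009, 0.481, -0.877]]
force: [0.1, 0.7, 0.4]
gripper_width: 0.0515
```

Call:
arm_command --rows '[[[0, 0, -1, 6, 0, 0], [0, 0, -1, 6, 0, 0], [0, 0, -1, 6, 0, 0], [0, 0, -1, 6, 0, 0], [0, 0, 0, 0, 0, 0]]]'

```text
t: 46.45
ee_pos: [0.4065, 0.3591, 0.3083]
tool_rot: [[0.355, 0.932, 0.071], [0.935, -0.355, -0.019], [0.008, 0.073, -0.997]]
force: [0.3, 1.0, 0.6]
gripper_width: 0.051
```

```bash
python3 tm.py side top wrist;python3 -c "
from h import *
print(read_state()['ee_pos'])
c=vision.camera('wrist');cv2.imwrite('pics/za_w.png',c['img'][:,:,::-1])"
```

```text
side base 1635 (array([426.3, 353.8]), (160.2, 92.9), -20.7)
side brass 124 [0.5098 0.3269 0.1788]
side brass 197 [0.352  0.3817 0.0823]
side barrel ang -19.26 offset from base ctr -1.5 tilt 29.12 top z at pivot 129.9 10
top base 214 (array([423.3, 334.5]), (146.0, 51.3), -19.7)
top brass 41 [0.5108 0.312  0.1822]
top barrel ang -14.69 offset from base ctr -6.5 tilt 32.03 top z at pivot 130.0 4
wrist base 1368 (array([426.7, 349.3]), (152.9, 85.3), -20.9)
wrist brass 582 [0.3561 0.3776 0.0842]
wrist brass 456 [0.5112 0.3195 0.1812]
wrist barrel ang -20.71 offset from base ctr -3.4 tilt 29.86 top z at pivot 127.8 10
[0.40402412 0.35900713 0.30486359]
```

View pics/za_w.png

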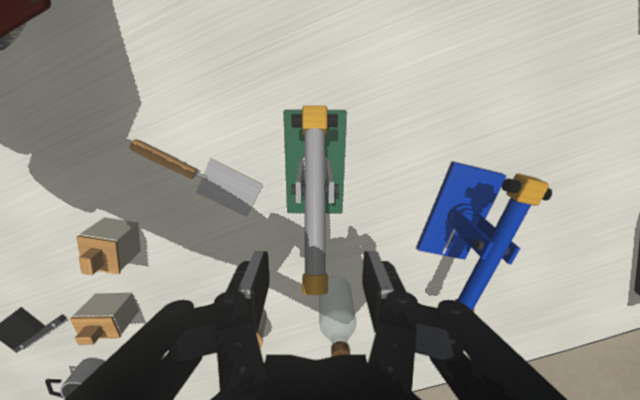

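Swivel and tilt both read on target, with the barrel square over the base. Moving clear for a final look at everything.

Call:
arm_command --rows '[[[0, 0, -3, 4, 0, 0], [-3, 2, -3, 0, 0, 0], [-3.5, 2, -2, 0, 0, 0], [-3.5, 2, 0, 0, 0, 0], [-3, 1.5, 0, 0, 0, 0]]]'

```text
t: 47.15
ee_pos: [0.42, 0.2119, 0.3793]
tool_rot: [[0.339, 0.941, -0.005], [0.941, -0.339, -0.01], [-0.011, -0.001, -1.0]]
force: [1.2, 0.1, -0.4]
gripper_width: 0.051
```

Call:
arm_command --rows '[[[0, 0, 0, 0, 0, 0], [0, 0, 0, 0, 0, 0], [0, 0, 0, 0, 0, 0], [0, 0, 0, 0, 0, 0], [0, 0, 0, 0, 0, 0]]]'

```text
t: 47.65
ee_pos: [0.4175, 0.2122, 0.3763]
tool_rot: [[0.338, 0.941, -0.006], [0.941, -0.338, -0.014], [-0.015, -0.001, -1.0]]
force: [0.1, 0.2, 0.0]
gripper_width: 0.0511
```

```bash
python3 tm.py side
python3 - <<'E'
from meas import *
s=read_state(); print(s['t'],s['ee_pos'])
t=avg('top'); d=avg('side')
for n,xy in [('wide',(.669,.12)),('narrow',(.672,-.13)),('oblong',(.55,-.112)),('square',(.427,-.01))]:
    for k,c in (('top',t),('side',d)):
        P=cloud(c);Q=region(c,P,xy,.06,.061,.073,.066)
        m=(np.hypot(P[...,0]-xy[0],P[...,1]-xy[1])<.06)&(P[...,2]>.061)&(P[...,2]<.073)
        if len(Q)>20: print(k,n,len(Q),np.median(P[m][:,2]).round(4),rect(Q))
zoom(t,(180,120,500,310),2.5,'pics/zb_t.png'); zoom(d,(200,130,440,350),3.2 and 2.7,'pics/zb_s.png')
E
```

```text
side base 1625 (array([426.3, 353.8]), (160.2, 92.9), -20.7)
side brass 130 [0.5099 0.3259 0.1787]
side brass 197 [0.3522 0.3818 0.0827]
side barrel ang -20.14 offset from base ctr -2.1 tilt 30.03 top z at pivot 130.4 9
47.7 [0.41744582 0.21218845 0.37626313]
top wide 362 0.0652 (array([667.6, 119.4]), (69.2, 68.0), 38.7)
side wide 315 0.0664 (array([665.5, 123.6]), (72.5, 69.8), -73.2)
top narrow 157 0.0654 (array([ 671.3, -127.7]), (48.5, 47.1), 37.3)
side narrow 105 0.0661 (array([ 670.2, -125.9]), (53.1, 49.8), -80.5)
top oblong 316 0.0652 (array([ 550.4, -112.8]), (75.2, 49.8), 71.2)
side oblong 177 0.0664 (array([ 548.5, -111.4]), (84.1, 49.9), 70.6)
top square 331 0.0655 (array([426.9,  -9.7]), (60.9, 59.9), -30.7)
side square 213 0.0667 (array([426.8,  -7. ]), (64.0, 63.3), 58.8)
```

View pics/zb_t.png

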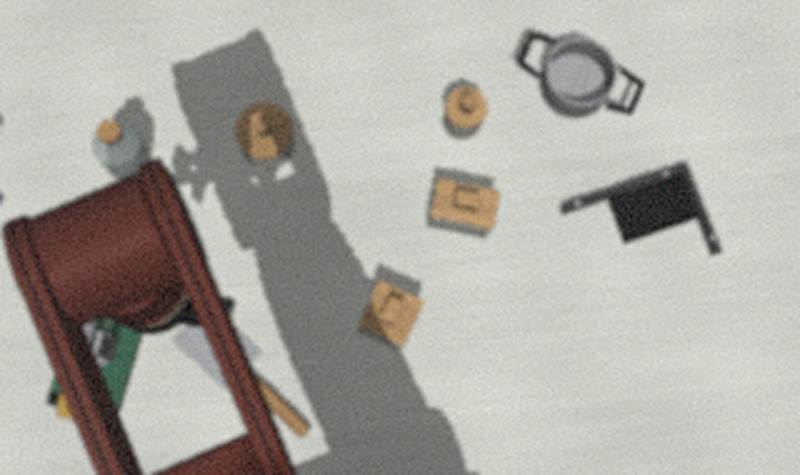

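View pics/zb_s.png

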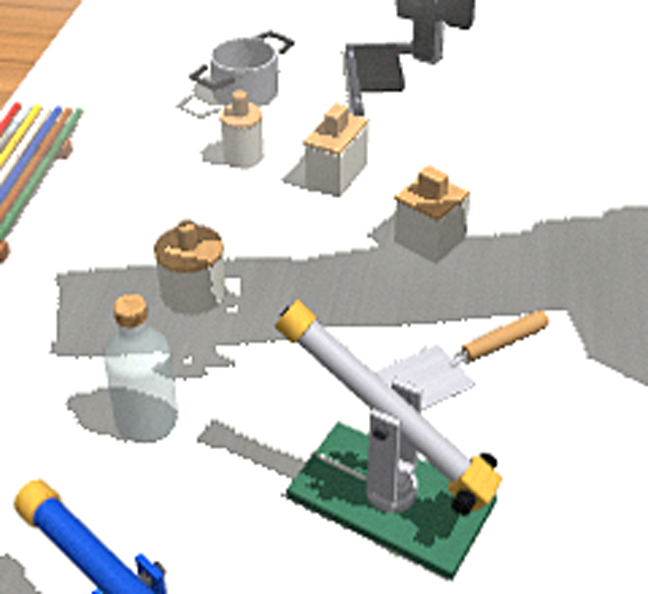

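The final views show four lids seated (plates at 66 mm), the block in its corner, the torch at about 30° along the white line, and the bystanders unmoved. Handing in.

```bash
python3 -c "
from station import job
print(job.job_done())"
```

```text
the job is handed in; nothing more can be done
None
```

The bench is ready, and I handed the job in at about 48 s of the 208 s allowed. All four jars were out, so each one got its own lid. I then pushed the marver block into its corner stop, and aimed the torch last.

- **Lids:** all four lid plates read 65–67 mm above the bench in the final top and side views. The seated height is 66 mm.
- **Marver block:** pushed to firm contact on both walls (about 13–16 N each). Its centre measured about 2 mm from home, inside the camera calibration error, and within half a degree of square. After the last press I checked it only by eye, in the wrist and top pictures, which show no gap. The numeric stop fit no longer worked because block and stop are both dark, so it merged them.
- **Torch:** after release the wrist camera read a heading of −20.7°, against −20.7° to −20.9° for the base plate, and a tilt of 29.9°. The side camera's last reading was −20.1° and 30.0°. The top camera gave poor torch readings because few barrel pixels were visible, so I left them out.
- **Bystanders:** the bottle, pot and hand tool look unmoved. I saw no jar or the block knocked aside during the run.

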